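# Tighten the mould's clamp bolt with the T-handle socket wrench

### The job

The mould half is clamped on its work plate, but the clamp bolt at the pointed end of its teardrop cavity is still loose. Lift the T-handle socket wrench that fits it (the largest of the three) out of the stand, set it upright on that bolt's head, turn it until the hexagons mesh and slide it fully home, then, keeping it pressed down, tighten the bolt clockwise until it comes up hard. Finish still holding the wrench by its grip, upright and pressed down firmly on the tightened bolt, and leave everything else where it is.

Things in the scene. Friction and masses are not known exactly. Their poses are not given: they have to be found in the camera images.
- bolt_head_top (a point): Centre of the top of the loose bolt's dark hexagon head, on the clamp at the pointed end of the mould's cavity: 24 mm across flats, 27.7 mm across corners, 10 mm high, top edge chamfered 2 mm, sitting on a 40 mm washer; its top is 86 mm above the bench. z up; x through two opposite corners of the hexagon, turning with the bolt.
- bolt (a joint): Angle of that loose bolt, rad: grows as it turns clockwise seen from above (tightening). Starts between 0 and 0.5; comes up hard at its stop at 1.05 = tight. It turns stiffly (0.2 N m), stays where it is left and does not move up or down.
- washer: Fixed steel washer under the loose bolt's head, 40 mm across, 6 mm thick. Origin: centre of its underside. The wrench's rim comes to rest on its top (6 mm above the origin, 76 mm above the bench). Pressed down firmly means some 10 to 20 N on it, well more than the wrench's own weight.
- work_plate: Fixed dark steel plate 330x130x18 mm; the mould half (140x96x38 mm, aluminium) is held on its middle by a strap clamp at each end, tops 70 mm above the bench. Origin: centre of underside; z up; x along the plate to the pointed end of the teardrop cavity. The loose bolt is at x +97 mm, y 0; the other clamp's bolt at x -97 mm is tight and not part of the job.
- wrench_24: T-handle socket wrench that fits, the largest of three, 0.3 to 0.4 kg, 130 mm tall, socket down. Origin: centre of the socket's lower rim; z up the shaft, x along the grip. Socket 36 mm outside, 34 mm long; its hexagon hole is 25.5 mm across flats, 12.5 mm deep, two corners on x. It meshes when its x and the bolt's differ by a multiple of 60 degrees (7 degrees play either way), else stays 9 mm high.
- wrench_24_grip (a point): Centre of that wrench's black plastic grip, 118 mm above the socket's rim; axes as the wrench's. The grip is a flat-sided bar 120 mm long (x), 20 mm thick (y), 24 mm high; the shaft under it is 13 mm thick. Pinch it here from above, fingers closing along y.
- wrench_17: Bystander: middle T-handle socket wrench (17 mm hexagon, socket 27 mm across), 120 mm tall, grip bar 100 mm long; same axes.
- wrench_13: Bystander: smallest T-handle socket wrench (13 mm hexagon, socket 22 mm across), 110 mm tall, grip bar 90 mm long; same axes.
- stand: Fixed wooden stand 70x226x34 mm with three round holes 22 mm deep in a row along its y, 78 mm apart, holding the wrenches upright with 0.8 mm play all round: largest at +y, middle, smallest at -y; grips lie across the row within 0.2 rad. Origin: centre of its underside; hole floors 12 mm above the bench.
- spare_bolt_0: Bystander: spare bolt, 19 mm hexagon, 50 mm tall, stood on its head on the work plate beside the tight clamp. Origin: centre of its underside.
- spare_bolt_1: Bystander: spare bolt like the other, stood on the work plate beside the clamp of the loose bolt (about 60 mm from it; its top is 68 mm above the bench).
- paste_tin: Bystander: round tin 60 mm across, 40 mm high.
- brush: Bystander: flat brush, 200 mm long, lying.
- ring_spanner: Bystander: flat spanner 190 mm long, lying.
Not all that is in view belongs to the job. What is shaped like the wrench_24 but green or pink is not meant.

How it is judged:
On the way, in this order (a step that is already met when the one before it is completed fails the run):
1. the wrench is meshed with the loose bolt's head and slid home (horizontal distance between wrench_24 and bolt_head_top below 0.003 m and z of wrench_24 in the frame of washer below 0.0085 m and angle between wrench_24's own z axis and vertical below 0.07 rad), for 0.2 s.
2. with the wrench home, the bolt is tightened to its stop (all of step 1 and value of joint bolt above 0.98 rad), for 0.2 s.
At the end, for the whole second after the job is handed in: Bolt at the pointed end tight (0.98 rad or more of 1.05); the large wrench home on it (rim within 2.5 mm of the washer, 3 mm of the bolt's axis, 4 degrees of upright), still gripped (over 5 N, within 45 mm of its grip's centre) and pressing on the washer with over 5 N, through the last second (all of step 2 and contact force between wrench_24 and washer above 5 N and contact force between the fingers and wrench_24 above 5 N and distance between the grasp point and wrench_24_grip below 0.045 m); the arm keeps its last pose, push and grip.
It fails at once if another thing on the bench (the other wrenches, spare bolts, tin, brush, spanner) is shifted by more than 30 mm (distance of any of wrench_17, wrench_13, spare_bolt_0, spare_bolt_1, paste_tin, brush, ring_spanner from where it was at the start of the episode above 0.03 m).
It also fails if it takes over 54 s, if anything falls off the work surface, if the arm or the gripper's body presses on something with over 40 N, if the wrist force passes 120 N, or if a joint passes its speed limit or range.

### The arm

A 6-joint arm with a two-finger parallel gripper is mounted at the origin on the work surface. World frame = base frame: x ahead of the robot, y to its left, z up, the work surface at z = 0. Lengths are in m, angles in rad, forces in N, time in s.
With the tool pointing down it reaches from about 0.325 to 0.9 m from the base axis. Payload 3.5 kg.
Tool frame: the origin (TCP) lies on the centre line of the jaws, within the pads' length; the fingertips stand 11 mm ahead of it and the grasp point (between the pads) lies 8 mm behind it; z points along the fingers, y is the direction in which the jaws open and shut (so a half turn about z gives the same grasp; the last joint's range is limited). The gripper opens to 85 mm and grips with 20 to 120 N. Pads are 22 mm wide; open, the fingers measure 114 mm over their backs; the gripper's body (76 mm by 85 mm) begins 54 mm behind the grasp point. The pads swing forward as they close: fully open they stand 13 mm farther back than shut.
Start: joints at [1.245, 0.276, -0.026, 1.268, 0, 1.467], TCP at [0.138, 0.61, 0.242] pointing down, gripper open.
Joint ranges: [-3.12, 3.12], [-0.85, 1.88], [-1.08, 1.24], [-1.95, 2.15], [-1.57, 1.53], [-3.14, 3.14]. Speed limits (rad/s): [2.57, 2.57, 3.14, 3.14, 3.14, 3.14].

### API

Orientations are given as a 3x3 rotation matrix whose columns are the frame's x, y, z axes.
In Python, from plant import * gives the robot as it stands. The module is installed in compiled form; this text tells all that it offers.
- The arm moves only by the tool play_rows, never from a script. Its argument "steps" is a list of rows, each a list of 7 numbers: the shift along the tool's x, y, z in cm, then the turn, a rotation vector about the tool's x, y, z in degrees, then the finger opening in cm, from 0 to 8.54. In form: [[tx, ty, tz, ax, ay, az, hand], ...]. A call has 1 to 20 rows; each row shifts and turns the commanded pose from where the row before left it, along the tool's axes as they then stand; what a row does not reach is not made up. A row lasts 1/10 s, in which the tool goes at most 50 mm and 8.59 degrees, less where a joint would pass 70% of its speed; a pose out of reach is approached as far as the arm can. A call is refused whole if a number of a shift passes 5 or a number of a turn 8.59, either way. A call with a gripper value outside its range is refused whole. The fingers move at their own pace and stop on an object; "force" is the grip in N (left out, the last holds). Time passes only in rows, so rows that do not move let the fingers close. It gives the time, the measured TCP pose, the force and the opening at its end, in the units of the state.
- sense(): the state, without advancing time (a new reading comes with each control period).
- snapshot(name): name is "scene" or "top"; returns (picture, depth): 420x560x3 uint8, blue, green, red; 420x560 float32, m along the optical axis (not along the pixel's ray), 0 where there is no reading.
- get_calibration(name): a dict with "vertical_fov" (degrees; the focal length in pixels is half the picture's height over the tangent of half this angle, whatever the lens; pixels are square), "cx", "cy" (the principal point, pixels), "dist_coeffs" ([k1, k2, p1, p2, k3] as OpenCV has them; the pictures are not rectified), "cam_to_world" (4x4, takes a point from camera to world coordinates). Camera axes: x right, y down, z forward; pixel columns grow to the right and rows downward; lengths in m; the calibration is good to about 2 mm. A picture is of the moment at which its call begins. get_calibration takes no time and is no camera call.
- hand_in(): hands the job in, once; it reports no verdict.
The state is a dict: "time_s": time; "q": joint angles; "dq": joint speeds; "joint_efforts": joint torques, N m; "tcp_pos": TCP position; "ee_rot": TCP orientation; "ft_force": force on the tool from outside, world axes, zero at the start; "torque": the same for the moment, N m; "opening": finger opening in m.
Only numpy, scipy, OpenCV 4.12 (cv2) and the standard library are available. Lean on these libraries where they do the work, as an engineer would, in place of code of your own. Each camera call takes 0.05 s, during which the arm holds its last target.

## Working session

There is one attempt and no reset: what is moved stays moved. The work goes in short steps, Python scripts to look and compute and a tool call to move; the robot and the scene stay as the last step left them, time stands still between calls to the robot, and variables do not carry over. Pictures are saved under pics/ and viewed, and the job is handed in when it is done.

Besides the shell and the picture viewer there is one more tool, called in YAML: its name, and indented under it one key for each argument. play_rows: Moves the arm, as the interface text tells. Its arguments: {"type":"object","properties":{"steps":{"type":"array"},"force":{"type":"number"}},"required":["steps"]}

```bash
mkdir -p pics
cat > h.py <<'E'
from plant import *
import numpy as np, cv2, pickle
def K(name):
    c=get_calibration(name); f=210/np.tan(np.radians(c["vertical_fov"])/2)
    return np.array([[f,0,c["cx"]],[0,f,c["cy"]],[0,0,1.]]),np.array(c["dist_coeffs"],float),np.array(c["cam_to_world"])
def ray(name,uv):
    k,d,T=K(name); p=cv2.undistortPoints(np.array(uv,float).reshape(-1,1,2),k,d).reshape(-1,2)
    r=np.c_[p,np.ones(len(p))]@T[:3,:3].T
    return T[:3,3],r
def onplane(name,uv,z):
    o,r=ray(name,uv); return o+r*((z-o[2])/r[:,2])[:,None]
def proj(name,P):
    k,d,T=K(name); Ti=np.linalg.inv(T); return cv2.projectPoints(np.array(P,float).reshape(-1,3),cv2.Rodrigues(Ti[:3,:3])[0],Ti[:3,3],k,d)[0].reshape(-1,2)
def cloud(name,dep):
    k,d,T=K(name); v,u=np.mgrid[:420,:560]
    p=cv2.undistortPoints(np.c_[u.ravel(),v.ravel()].astype(float).reshape(-1,1,2),k,d).reshape(-1,2)
    P=np.c_[p,np.ones(len(p))]*dep.ravel()[:,None]
    return (P@T[:3,:3].T+T[:3,3]).reshape(420,560,3)
def crop(im,u0,v0,u1,v1,s,fn): cv2.imwrite(fn,cv2.resize(im[v0:v1,u0:u1],None,fx=s,fy=s,interpolation=cv2.INTER_CUBIC))
E
python3 - <<'E'
from h import *
for n in("scene","top"):
    im,d=snapshot(n); np.savez(n+"0.npz",im=im,d=d); cv2.imwrite(f"pics/{n}0.png",im)
    k,dd,T=K(n); print(n,k[0,0],k[:2,2],dd,T.round(3).tolist())
print(sense())
E
```

```text
scene 477.64946669647094 [269.011202   204.37838728] [-0.04603321  0.          0.          0.          0.        ] [[-0.079, 0.664, -0.744, 1.345], [0.997, 0.048, -0.063, 0.038], [-0.006, -0.746, -0.666, 0.852], [0.0, 0.0, 0.0, 1.0]]
top 451.9691963714636 [285.46546134 203.67106096] [-0.06084425  0.          0.          0.          0.        ] [[-0.007, -0.988, 0.152, 0.283], [-1.0, 0.006, -0.01, -0.023], [0.009, -0.152, -0.988, 1.372], [0.0, 0.0, 0.0, 1.0]]
{'time_s': 0.1, 'q': array([ 1.24461052e+00,  2.77099415e-01, -2.77455275e-02,  1.26800653e+00,
        3.01248538e-05,  1.46739457e+00]), 'dq': array([-0.00036769, -0.00186947,  0.00560135,  0.00036912, -0.00205044,
       -0.00018151]), 'joint_efforts': array([-7.74482396e-05, -4.46707141e+01,  2.96128410e+01,  8.46698997e-03,
       -3.86946897e-05, -6.69928156e-06]), 'tcp_pos': array([0.13787293, 0.60890095, 0.24124428]), 'ee_rot': array([[-9.75286015e-01,  2.20945055e-01, -6.87071449e-04],
       [ 2.20945991e-01,  9.75284121e-01, -1.93712776e-03],
       [ 2.42091075e-04, -2.04105929e-03, -9.99997888e-01]]), 'ft_force': array([-0.45916014,  0.56613439, -1.08553279]), 'torque': array([-0.01245819, -0.02770811, -0.01466515]), 'opening': 0.08531821082849596}
```

View pics/scene0.png

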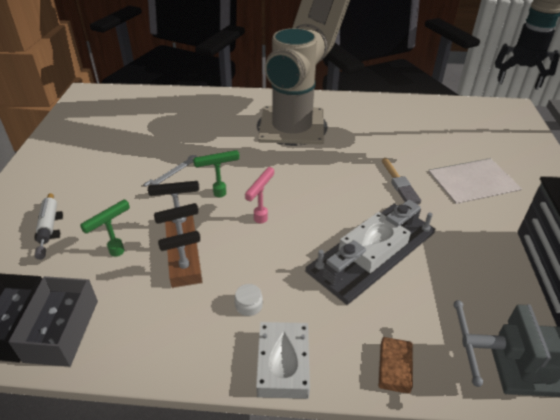

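View pics/top0.png

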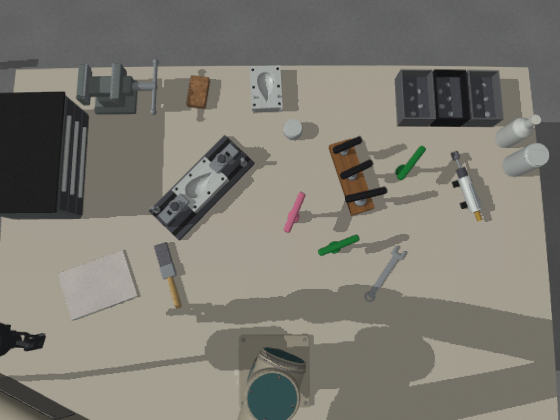

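The scene and top views show the robot, a stand with three black-gripped wrenches (top ≈ (347,145), (356,170), (366,194)), and the work plate (≈ (202,187)). There are green and pink decoys. I'll enlarge the stand and the plate.

Run:
```python
from h import *
t=np.load("top0.npz");s=np.load("scene0.npz")
crop(t['im'],310,120,410,220,6,"pics/t_stand.png")
crop(t['im'],145,130,260,245,5,"pics/t_plate.png")
crop(s['im'],300,185,440,295,5,"pics/s_plate.png")
crop(s['im'],140,165,220,285,5,"pics/s_stand.png")
C=cloud("top",t['d'])
for n,uv in {"g1":(347,145),"g2":(356,170),"g3":(366,194),"b1":(222,158),"b2":(175,207),"green":(338,245),"pink":(294,212)}.items(): print(n,C[uv[1],uv[0]].round(3))
```

```text
g1 [ 0.644 -0.213  0.125]
g2 [ 0.568 -0.234  0.135]
g3 [ 0.497 -0.258  0.146]
b1 [0.617 0.149 0.087]
b2 [0.473 0.282 0.089]
green [ 0.358 -0.179  0.134]
pink [ 0.451 -0.059  0.131]
```

View pics/t_stand.png

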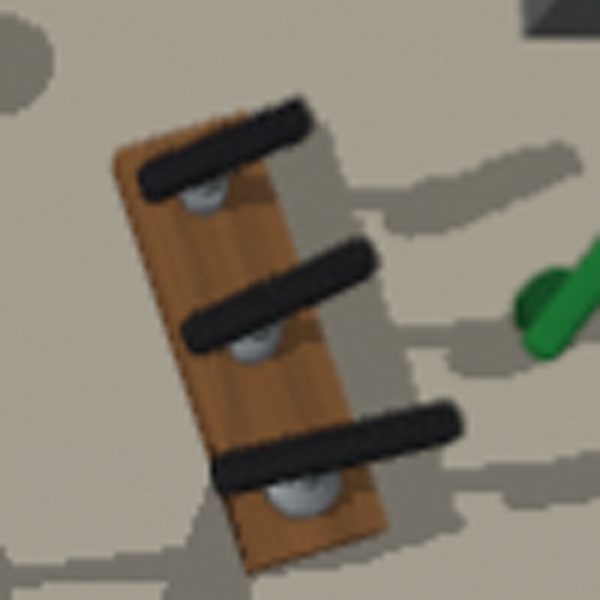

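View pics/t_plate.png

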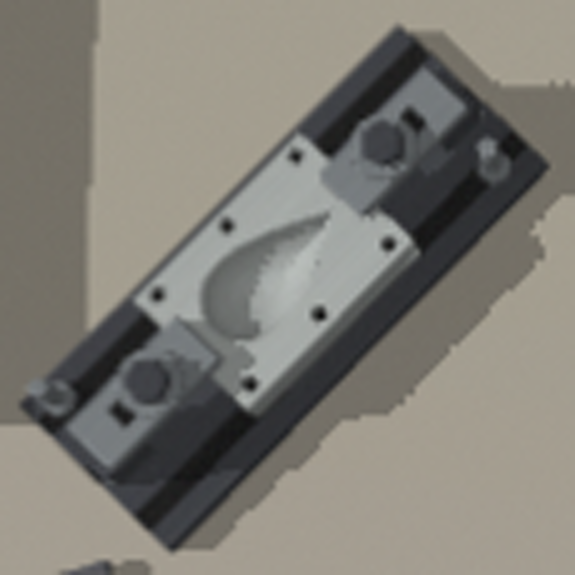

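View pics/s_plate.png

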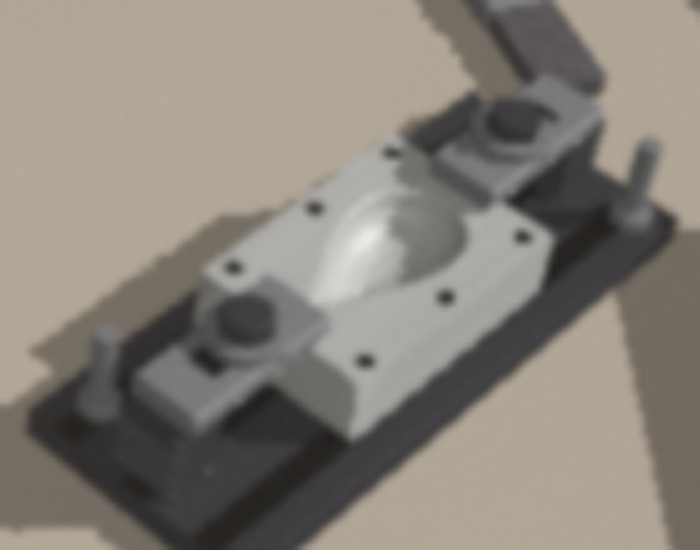

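View pics/s_stand.png

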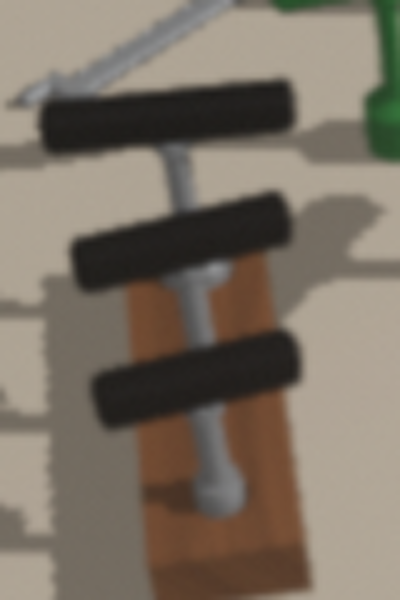

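Candidates are the black wrenches at top (347,145), (356,170) and (366,194), plus two green and one pink wrench, which are decoys. (366,194) is the one meant: it has the longest grip and the widest socket, stands highest, and sits at one end of the row. The teardrop's pointed end is at the upper right in the top view, so the loose bolt is the dark hexagon at about (222,158) top and (349,249) scene. Next I'll measure them.

```bash
cat > meas.py <<'E'
from h import *
for n in("top","scene"):
    z=np.load(n+"0.npz"); im,d=z['im'],z['d']; C=cloud(n,d); hsv=cv2.cvtColor(im,cv2.COLOR_BGR2HSV)
    # grips
    dark=(hsv[...,2]<60)&(C[...,2]>0.095)&(C[...,2]<0.17)&(C[...,1]<-0.1)&(C[...,0]>0.4)&(C[...,0]<0.75)
    k,l,st,ce=cv2.connectedComponentsWithStats(dark.astype(np.uint8))
    for i in range(1,k):
        if st[i,4]<60: continue
        m=l==i; P=C[m]; top=np.percentile(P[:,2],90)
        rr=cv2.minAreaRect(P[:,:2].astype(np.float32)*1000)
        # silhouette in image -> plane z 
        cnt=np.argwhere(m)[:,::-1].astype(float)
        mu=P[:,:2].mean(0); w,V=np.linalg.eigh(np.cov(P[:,:2].T)); a=V[:,1]; t=(P[:,:2]-mu)@a
        print(n,"grip px",ce[i].round(1),"n",st[i,4],"top",top.round(3),"rect",np.round(rr[0],1),np.round(rr[1],1),"axis deg",np.degrees(np.arctan2(a[1],a[0])).round(1),"len",np.ptp(t).round(3))
    # bolt heads
    dk=(hsv[...,2]<75)&(C[...,2]>0.078)&(C[...,2]<0.096)&(C[...,1]>0.05)&(C[...,0]>0.4)
    k,l,st,ce=cv2.connectedComponentsWithStats(dk.astype(np.uint8))
    for i in range(1,k):
        if st[i,4]<20: continue
        print(n,"bolt px",ce[i].round(1),st[i],"plane",onplane(n,[ce[i]],0.086)[0].round(4),"cloud",np.median(C[l==i],0).round(4))
E
python3 meas.py
```

```text
top grip px [346.8 144.9] n 202 top 0.125 rect [ 647.1 -214. ] [18.  85.2] axis deg 113.4 len 0.085
top grip px [355.9 169.2] n 232 top 0.136 rect [ 572.8 -236.1] [18.8 97.6] axis deg 114.6 len 0.098
top grip px [365.2 194.4] n 295 top 0.145 rect [ 498.8 -258.2] [ 19.2 116.4] axis deg 102.8 len 0.116
top bolt px [126.5  97.3] [119  90  15  15  42] plane [0.8079 0.4407 0.086 ] cloud [0.8124 0.4447 0.0903]
top bolt px [103.6  97.5] [96 95 15  7 54] plane [0.8085 0.5107 0.086 ] cloud [0.8109 0.5118 0.0829]
top bolt px [ 77.  113.1] [ 76 105   4  16  40] plane [0.7602 0.589  0.086 ] cloud [0.7596 0.5879 0.0882]
top bolt px [221.5 158.2] [218 155   8   8  48] plane [0.6167 0.1502 0.086 ] cloud [0.6171 0.1502 0.0856]
top bolt px [ 70.6 205.1] [ 65 195   9  21  68] plane [0.4804 0.5886 0.086 ] cloud [0.4796 0.587  0.0874]
top bolt px [174.5 205.8] [171 202   8   8  50] plane [0.4767 0.284  0.086 ] cloud [0.4762 0.2836 0.086 ]
scene grip px [172.6 188. ] n 475 top 0.145 rect [ 501.9 -260.3] [ 20.7 114.4] axis deg 102.5 len 0.114
scene grip px [175.7 213.2] n 446 top 0.135 rect [ 577.6 -237.3
[... 517 characters left out ...]
 [0.6215 0.1493 0.086 ] cloud [0.6231 0.1488 0.0871]
scene bolt px [550.9 264. ] [541 244  19  40  64] plane [0.6356 0.5812 0.086 ] cloud [0.6382 0.585  0.0805]
scene bolt px [457.8 313.6] [454 303   8  22  30] plane [0.7774 0.3534 0.086 ] cloud [0.7833 0.3505 0.0943]
scene bolt px [464.3 342.9] [463 336   5  14  29] plane [0.8422 0.352  0.086 ] cloud [0.845  0.3496 0.0936]
scene bolt px [514.5 358.2] [490 347  47  26 176] plane [0.8685 0.4358 0.086 ] cloud [0.8677 0.4354 0.0909]
scene bolt px [470.6 364.5] [468 355   7  20  35] plane [0.8857 0.3539 0.086 ] cloud [0.8912 0.3506 0.0939]
scene bolt px [552.8 362.7] [542 356  18  13 142] plane [0.8738 0.5025 0.086 ] cloud [0.8721 0.5044 0.0821]
```

play_rows:
  steps:
    - [0, 0, 0, 0, 0, 8.06, 6]
    - [0, 0, 0, 0, 0, 8.06, 5]
    - [0, 0, 0, 0, 0, 8.06, 5]
    - [0, 0, 0, 0, 0, 8.06, 5]
    - [0, 0, 0, 0, 0, 8.06, 5]
    - [0, 0, 0, 0, 0, 8.06, 5]
    - [0, 0, 0, 0, 0, 8.06, 5]
    - [0, 0, 0, 0, 0, 8.06, 5]
    - [0, 4, 0, 0, 0, 0, 5]
    - [0, 4, 0, 0, 0, 0, 5]
    - [0, 4, 0, 0, 0, 0, 5]
    - [0, 4, 0, 0, 0, 0, 5]
    - [-4.5, 0, 0, 0, 0, 0, 5]
    - [-4.5, 0, 0, 0, 0, 0, 5]
    - [-4.5, 0, 0, 0, 0, 0, 5]
    - [-4.5, 0, 0, 0, 0, 0, 5]
    - [-4.5, 0, 0, 0, 0, 0, 5]
    - [-4.5, 0, 0, 0, 0, 0, 5]
    - [-4.5, 0, 0, 0, 0, 0, 5]
    - [-4.5, 0, 0, 0, 0, 0, 5]

```text
time_s: 2.1
tcp_pos: [0.3733, 0.2919, 0.2419]
ee_rot: [[-0.221, 0.975, -0.0], [0.975, 0.221, -0.0], [-0.0, -0.0, -1.0]]
ft_force: [0.4, -0.1, 0.0]
opening: 0.0503
```

play_rows:
  steps:
    - [-4.5, 0, 0, 0, 0, 0, 5]
    - [-4.5, 0, 0, 0, 0, 0, 5]
    - [-4.5, 0, 0, 0, 0, 0, 5]
    - [-4.5, 0, 0, 0, 0, 0, 5]
    - [-4.5, 0, 0, 0, 0, 0, 5]
    - [-4.5, 0, 0, 0, 0, 0, 5]
    - [-4.5, 0, 0, 0, 0, 0, 5]
    - [-4.5, 0, 0, 0, 0, 0, 5]
    - [-4.5, 0, 0, 0, 0, 0, 5]
    - [-4.5, 0, 0, 0, 0, 0, 5]
    - [-4.5, 0, 0, 0, 0, 0, 5]
    - [-4.5, 0, 0, 0, 0, 0, 5]
    - [0, 0, 0, 0, 0, 0, 5]
    - [0, 0, 0, 0, 0, 0, 5]

```text
time_s: 3.5
tcp_pos: [0.4924, -0.2335, 0.2415]
ee_rot: [[-0.219, 0.976, -0.001], [0.976, 0.219, 0.001], [0.002, -0.001, -1.0]]
ft_force: [1.0, 1.1, -0.3]
opening: 0.0499
```

```bash
cat > st.py <<'E'
from h import *
s=sense(); R=s['ee_rot']
print("t",round(s['time_s'],2),"tcp",s['tcp_pos'].round(4),"yaw",np.degrees(np.arctan2(R[1,0],R[0,0])).round(2),"z",R[:,2].round(4),"q",s['q'].round(3),"F",s['ft_force'].round(1),"M",s['torque'].round(2),"op",round(s['opening'],4))
E
python3 st.py
python3 - <<'E'
from h import *
s=sense();R=s['ee_rot']
print((R.T@(np.array([.5003,-.2593,.122])-s['tcp_pos'])*100).round(2))
E
```

```text
t 3.5 tcp [ 0.4924 -0.2335  0.2415] yaw 102.64 z [-0.0015  0.0014 -1.    ] q [-0.562  0.137 -0.201  1.235  0.     0.789] F [ 1.   1.1 -0.3] M [-0.01  0.03 -0.01] op 0.0499
[-2.71  0.22 11.95]
```

play_rows:
  steps:
    - [-2.7, 0.2, 2, 0, 0, 0, 5]
    - [0, 0, 3, 0, 0, 0, 5]
    - [0, 0, 0, 0, 0, 0, 5]
    - [0, 0, 0, 0, 0, 0, 5]

```text
time_s: 3.9
tcp_pos: [0.4998, -0.2569, 0.1919]
ee_rot: [[-0.222, 0.975, -0.002], [0.975, 0.222, 0.002], [0.002, -0.002, -1.0]]
ft_force: [0.6, 0.4, 0.2]
opening: 0.05
```

```bash
python3 st.py
python3 - <<'E'
from h import *
for n in("scene","top"):
    im,d=snapshot(n); cv2.imwrite(f"pics/{n}1.png",im)
    if n=="scene": a=cv2.resize(im[100:290,100:240],None,fx=3,fy=3,interpolation=cv2.INTER_CUBIC)
    else: b=cv2.resize(im[110:300,300:440],None,fx=3,fy=3,interpolation=cv2.INTER_CUBIC)
cv2.imwrite("pics/g1.png",np.hstack([a[:,:400],b[:,:400]]))
E
```

```text
t 3.9 tcp [ 0.4998 -0.2569  0.1919] yaw 102.84 z [-0.0024  0.0019 -1.    ] q [-0.59   0.199 -0.234  1.14   0.     0.757] F [0.6 0.4 0.2] M [-0.01 -0.03 -0.03] op 0.05
```

View pics/g1.png

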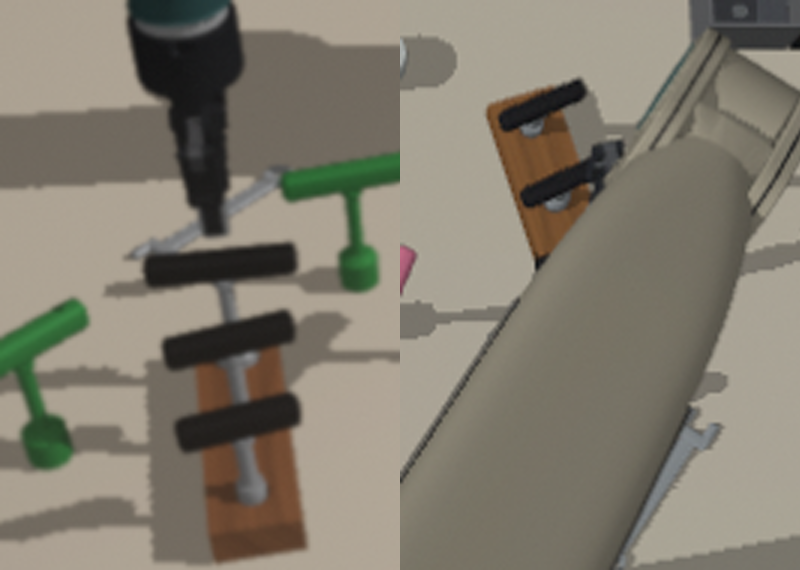

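The scene view shows the near finger (tip ≈ (171,178)) over the middle of the large grip (≈ (173,188)). The top view is blocked by the arm. I'll descend and grip.

play_rows:
  steps:
    - [-0.2, 0, 2, 0, 0, 0, 5]
    - [0, 0, 2, 0, 0, 0, 5]
    - [0, 0, 2, 0, 0, 0, 5]
    - [0, 0, 1, 0, 0, 0, 5]
    - [0, 0, 0, 0, 0, 0, 5]
    - [0, 0, 0, 0, 0, 0, 5]
    - [0, 0, 0, 0, 0, 0, 1.8]
    - [0, 0, 0, 0, 0, 0, 1.8]
    - [0, 0, 0, 0, 0, 0, 1.8]
    - [0, 0, 0, 0, 0, 0, 1.8]
    - [0, 0, 0, 0, 0, 0, 1.0]
    - [0, 0, 0, 0, 0, 0, 1.0]
    - [0, 0, 0, 0, 0, 0, 1.0]
  force: 90

```text
time_s: 5.3
tcp_pos: [0.5013, -0.2615, 0.1236]
ee_rot: [[-0.22, 0.975, 0.0], [0.975, 0.22, -0.002], [-0.002, -0.0, -1.0]]
ft_force: [-2.4, -0.8, 7.3]
opening: 0.0183
```

```bash
python3 st.py
```

```text
t 5.3 tcp [ 0.5013 -0.2615  0.1236] yaw 102.73 z [ 3.0e-04 -1.7e-03 -1.0e+00] q [-0.595  0.261 -0.311  0.997 -0.001  0.754] F [-2.4 -0.8  7.3] M [-0.08  0.69  0.03] op 0.0183
```

play_rows:
  steps:
    - [0, 0, -0.5, 0, 0, 0, 1.0]
    - [0, 0, -1, 0, 0, 0, 1.0]
    - [0, 0, -1.5, 0, 0, 0, 1.0]
    - [0, 0, -2, 0, 0, 0, 1.0]
    - [0, 0, -3, 0, 0, 0, 1.0]
    - [0, 0, -4, 0, 0, 0, 1.0]
    - [0, 0, -4, 0, 0, 0, 1.0]
    - [0, 0, -1.5, 0, 0, 0, 1.0]
    - [0, 0, 0, 0, 0, 0, 1.0]
    - [0, 0, 0, 0, 0, 0, 1.0]

```text
time_s: 6.3
tcp_pos: [0.5009, -0.2603, 0.2967]
ee_rot: [[-0.221, 0.975, -0.001], [0.975, 0.221, 0.001], [0.001, -0.0, -1.0]]
ft_force: [0.4, -0.2, -3.6]
opening: 0.0184
```

```bash
python3 st.py
python3 - <<'E'
from h import *
im,d=snapshot("scene"); np.savez("scene2.npz",im=im,d=d); crop(im,100,60,260,280,2.7,"pics/lift.png")
s=sense();R=s['ee_rot']
print((R.T@(np.array([.619,.1498,.29])-s['tcp_pos'])*100).round(2))
E
```

```text
t 6.3 tcp [ 0.5009 -0.2603  0.2967] yaw 102.76 z [-6.0e-04  1.1e-03 -1.0e+00] q [-5.940e-01  1.460e-01 -7.400e-02  1.352e+00  1.000e-03  7.540e-01] F [ 0.4 -0.2 -3.6] M [ 0.06  0.   -0.03] op 0.0184
[37.34 20.62  0.62]
```

View pics/lift.png

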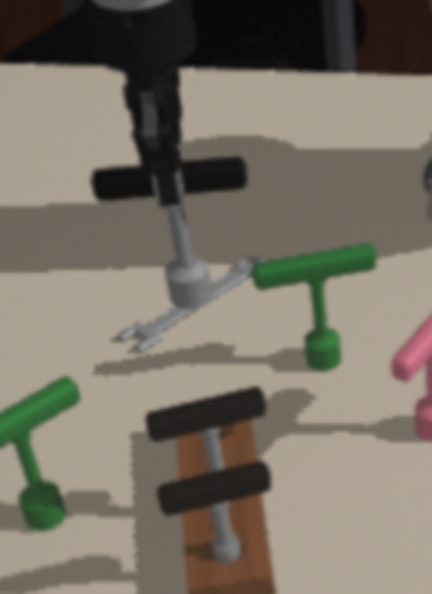

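play_rows:
  steps:
    - [2, 1.1, 0, 0, 0, 0, 1]
    - [3.5, 1.9, 0, 0, 0, 0, 1]
    - [3.7, 2.05, 0, 0, 0, 0, 1]
    - [3.7, 2.05, 0, 0, 0, 0, 1]
    - [3.7, 2.05, 0, 0, 0, 0, 1]
    - [3.7, 2.05, 0, 0, 0, 0, 1]
    - [3.7, 2.05, 0, 0, 0, 0, 1]
    - [3.7, 2.05, 0, 0, 0, 0, 1]
    - [3.7, 2.05, 0, 0, 0, 0, 1]
    - [3.5, 1.9, 1, 0, 0, 0, 1]
    - [2.4, 1.4, 2, 0, 0, 0, 1]
    - [0, 0, 2, 0, 0, 0, 1]
    - [0, 0, 0, 0, 0, 0, 1]
    - [0, 0, 0, 0, 0, 0, 1]

```text
time_s: 7.75
tcp_pos: [0.6187, 0.1483, 0.2451]
ee_rot: [[-0.221, 0.975, -0.005], [0.975, 0.221, -0.001], [0.0, -0.005, -1.0]]
ft_force: [-0.0, 0.6, -2.6]
opening: 0.0187
```

```bash
python3 st.py
python3 - <<'E'
from h import *
for n in("scene","top"):
    im,d=snapshot(n); np.savez(n+"3.npz",im=im,d=d); cv2.imwrite(f"pics/{n}3.png",im)
    if n=="scene": a=cv2.resize(im[90:290,280:420],None,fx=2.85,fy=2.85,interpolation=cv2.INTER_CUBIC)
    else: b=cv2.resize(im[80:280,160:300],None,fx=2.85,fy=2.85,interpolation=cv2.INTER_CUBIC)
cv2.imwrite("pics/h3.png",np.hstack([a,b]))
E
```

```text
t 7.75 tcp [0.6187 0.1483 0.2451] yaw 102.75 z [-4.9e-03 -7.0e-04 -1.0e+00] q [ 0.134  0.298  0.009  1.286 -0.     1.482] F [-0.   0.6 -2.6] M [-0.   -0.01 -0.02] op 0.0187
```

View pics/h3.png

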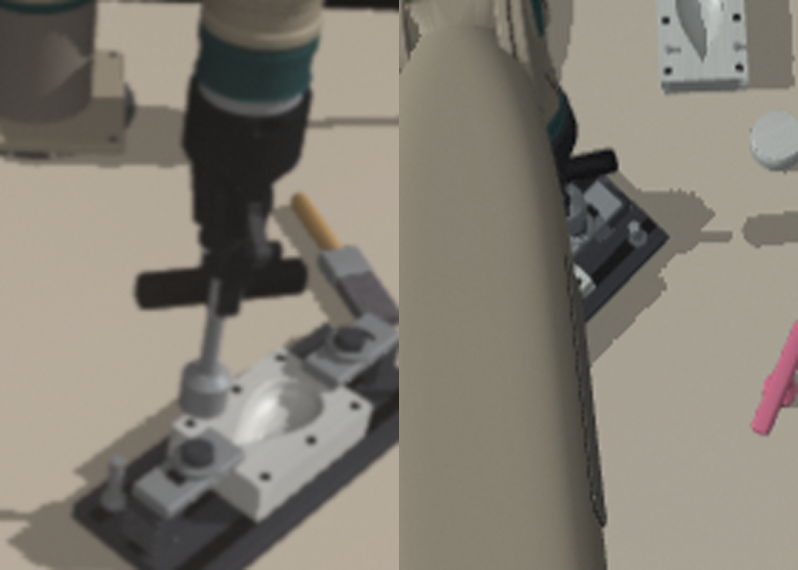

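```bash
cat > w.py <<'E'
from h import *
import sys
f=sys.argv[1]; z=np.load(f); im,d=z['im'],z['d']; C=cloud("scene",d)
x0,y0=float(sys.argv[2]),float(sys.argv[3])
near=(np.hypot(C[...,0]-x0,C[...,1]-y0)<0.03)
for zz in np.arange(float(sys.argv[4]),float(sys.argv[5]),0.006):
    m=near&(abs(C[...,2]-zz)<0.003)
    if m.sum()<4: continue
    P=C[m][:,:2]
    # circle fit with nearest points
    r=.018 if zz<float(sys.argv[6]) else .0065
    a=np.array([x0,y0])
    from scipy.optimize import least_squares
    s=least_squares(lambda c:np.hypot(*(P-c).T)-r,P.mean(0)+[-r*.6,0],loss="soft_l1",f_scale=.001)
    print(zz.round(3),m.sum(),"fit",s.x.round(4),"rms",np.sqrt(np.mean(s.fun**2)).round(4),"yrange",P[:,1].min().round(4),P[:,1].max().round(4),"xmax",P[:,0].max().round(4))
E
python3 w.py scene3.npz 0.62 0.148 0.12 0.24 0.168
```

```text
0.138 22 fit [0.6161 0.1481] rms 0.0009 yrange 0.1306 0.162 xmax 0.6362
0.144 36 fit [0.6167 0.1483] rms 0.0009 yrange 0.1301 0.166 xmax 0.6365
0.15 35 fit [0.6168 0.148 ] rms 0.001 yrange 0.1315 0.1652 xmax 0.6369
0.156 35 fit [0.6166 0.148 ] rms 0.0012 yrange 0.1311 0.1644 xmax 0.6372
0.162 49 fit [0.6166 0.1486] rms 0.0016 yrange 0.1305 0.1654 xmax 0.6371
0.168 114 fit [0.6225 0.1477] rms 0.0068 yrange 0.1305 0.1656 xmax 0.6345
0.174 19 fit [0.6183 0.148 ] rms 0.0031 yrange 0.1339 0.1569 xmax 0.631
0.18 16 fit [0.6177 0.1484] rms 0.0012 yrange 0.1431 0.1534 xmax 0.6264
0.186 11 fit [0.617  0.1486] rms 0.0008 yrange 0.1426 0.1525 xmax 0.6238
0.192 16 fit [0.6179 0.1485] rms 0.0005 yrange 0.1419 0.1543 xmax 0.6251
0.198 11 fit [0.6183 0.1488] rms 0.0008 yrange 0.1434 0.1536 xmax 0.6259
0.204 16 fit [0.6187 0.1482] rms 0.0009 yrange 0.1425 0.1544 xmax 0.6262
0.21 16 fit [0.6173 0.1485] rms 0.001 yrange 0.1421 0.154 xmax 0.6249
0.216 13 fit [0.6186 0.1492] rms 0.0007 yrange 0.1434 0.1535 xmax 0.626
0.222 16 fit [0.618  0.1484] rms 0.0006 yrange 0.1427 0.1547 xmax 0.6254
```

Run:
```python
from h import *
for n,c in(("scene",(348,249)),("top",(221.5,158))):
    z=np.load(n+"0.npz"); im,d=z['im'],z['d']; C=cloud(n,d)
    w=C[int(c[1])-9:int(c[1])+11,int(c[0])-10:int(c[0])+11]
    print(n); print((w[...,2]*1000).round(0).astype(int))
    g=cv2.cvtColor(im,cv2.COLOR_BGR2GRAY); print(g[int(c[1])-9:int(c[1])+11,int(c[0])-10:int(c[0])+11])
```

```text
scene
[[ 3  4 54 59 59 58 60 57 59 60 58 60 57 56 58 73 60 56 56 58 59]
 [ 1  3 52 57 55 58 59 60 57 59 60 61 59 71 74 72 70 72 57 60 57]
 [ 2 49 49 50 54 56 59 56 57 57 59 57 72 74 74 70 74 71 70 58 59]
 [22 43 47 49 52 52 54 57 57 59 87 73 71 71 73 71 72 70 73 68 73]
 [19 41 42 47 49 50 52 77 88 87 87 90 87 89 71 73 74 73 72 73 73]
 [21 37 40 41 80 88 88 87 85 86 86 88 88 89 91 88 74 72 73 70 71]
 [19 35 36 76 79 84 88 88 86 88 89 87 87 89 87 86 86 72 72 72 73]
 [19 31 79 76 78 85 86 87 89 86 89 88 89 87 90 88 88 81 72 71 72]
 [21 27 80 75 78 82 91 90 88 86 89 89 90 89 89 87 90 78 81 71 73]
 [21 25 78 79 79 80 88 88 87 90 90 88 87 88 87 88 85 78 79 72 74]
 [24 73 80 78 78 81 85 89 86 88 89 89 90 90 87 89 88 78 77 79 69]
 [73 74 79 77 78 80 84 86 85 87 85 90 88 86 85 86 82 77 79 76 73]
 [72 73 79 80 76 76 80 81 82 82 86 85 86 82 83 82 77 77 77 77 74]
 [75 73 75 77 78 80 77 78 81 79 83 84 82 82 81 77 81 80 77 76 73]
 [71 75 73 75 77 77 78 76 78 79 76 80 77 76 75 78 78 79 81 72 71]
 [72 72 74 72 75 78 81 79 74 78 75 77 77 80 80 77 78 78 74 70 68]
 [73 75 74 72 75 73 78 77 79 77 77 77 
[... 5293 characters left out ...]
9 121 122 118  99  76  66  66  66  60  52  40  58  83  83  75
   67  66  67]
 [117 120 122 121 108 115 112 111  95  74  60  45  59  77  81  86  78  67
   66  67  67]
 [121 122 122 121 119 125 117 117 115 112  96 109  83  86 114  90  69  57
   66  66  68]
 [121 122 122 122 120 123 118 115 117 119 117 122 116  98  86  72  57  51
   54  67  57]
 [123 122 122 120 121 122 122 111 107 104 104 107  91  80  67  56  49  50
   51  53  50]
 [123 122 121 121 123 124 123 119 119 118 116 115  84  68  57  51  48  50
   50  50  49]
 [128 122 121 123 124 124 122 122 123 121 120  94  70  57  49  51  48  51
   50  49  49]
 [140 128 125 124 124 122 123 123 122 120  94  71  57  51  50  50  51  50
   49  49  48]]
```

Run:
```python
from h import *
print(onplane("scene",[(348.8,248.5)],.080),onplane("top",[(221.5,158.0)],.080))
# washer/other-bolt consistent: same outline threshold for both bolts
for n,cs in(("scene",[(348,249),(402,209)]),("top",[(221,158),(175,206)])):
    im=np.load(n+"0.npz")['im']; g=cv2.cvtColor(im,cv2.COLOR_BGR2GRAY)
    for c in cs:
        w=g[c[1]-10:c[1]+11,c[0]-10:c[0]+11]; b=cv2.resize(w,None,fx=8,fy=8,interpolation=cv2.INTER_CUBIC)
        m=(b<80).astype(np.uint8); k,l,st,ce=cv2.connectedComponentsWithStats(m); i=l[84,84]
        x=st[i]; print(n,c,"bbox px",c[0]-10+(x[0]-3.5)/8,c[1]-10+(x[1]-3.5)/8,x[2]/8,x[3]/8,"cen",ce[i]/8-.44+np.array(c)-10)
crop(np.load("top0.npz")['im'],205,142,238,175,16,"pics/hex.png")
```

```text
[[0.6145131  0.15152065 0.08      ]] [[0.61885414 0.1511117  0.08      ]]
scene (348, 249) bbox px 337.5625 243.0625 16.625 16.5 cen [345.19625998 250.61391249]
scene (402, 209) bbox px 391.5625 203.8125 19.0 11.125 cen [399.56562565 208.89964705]
top (221, 158) bbox px 217.3125 153.9375 8.625 9.125 cen [221.67640546 158.42953362]
top (175, 206) bbox px 169.8125 201.6875 9.375 8.75 cen [174.55954067 205.94461538]
```

View pics/hex.png

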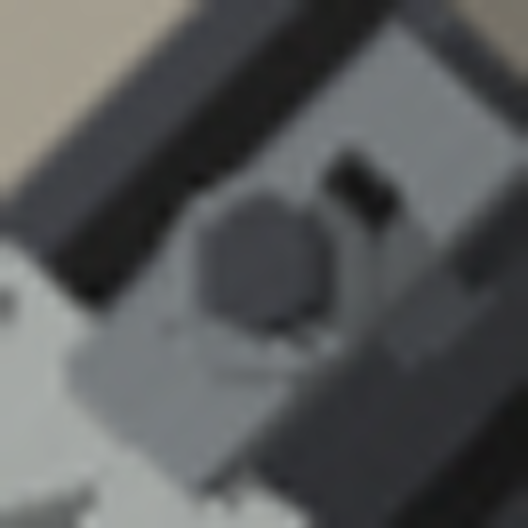

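play_rows:
  steps:
    - [0.2, 0, 1, 0, 0, -7, 1]
    - [0, 0, 1, 0, 0, -7, 1]
    - [0, 0, 1, 0, 0, -7, 1]
    - [0, 0, 0.9, 0, 0, 0, 1]
    - [0, 0, 0, 0, 0, 0, 1]
    - [0, 0, 0, 0, 0, 0, 1]
    - [0, 0, 0, 0, 0, 0, 1]

```text
time_s: 8.55
tcp_pos: [0.6205, 0.1505, 0.2093]
ee_rot: [[-0.555, 0.832, 0.002], [0.832, 0.555, 0.0], [-0.001, 0.002, -1.0]]
ft_force: [-0.3, 0.9, -3.2]
opening: 0.0189
```

```bash
python3 st.py
python3 - <<'E'
from h import *
for n in("scene","top"):
    im,d=snapshot(n); np.savez(n+"4.npz",im=im,d=d)
    if n=="scene": crop(im,300,180,400,280,6,"pics/s4.png")
    else: crop(im,190,130,270,190,8,"pics/t4.png")
E
python3 w.py scene4.npz 0.619 0.150 0.08 0.2 0.128
```

```text
t 8.55 tcp [0.6205 0.1505 0.2093] yaw 123.68 z [ 1.7e-03  3.0e-04 -1.0e+00] q [ 0.137  0.317 -0.043  1.21   0.     1.12 ] F [-0.3  0.9 -3.2] M [-0.06  0.03 -0.02] op 0.0189
0.08 83 fit [0.6138 0.1514] rms 0.0028 yrange 0.1321 0.1695 xmax 0.6391
0.086 28 fit [0.6103 0.1508] rms 0.0016 yrange 0.1401 0.1618 xmax 0.6317
0.098 4 fit [0.616  0.1463] rms 0.0005 yrange 0.1404 0.147 xmax 0.6344
0.104 36 fit [0.6192 0.1499] rms 0.0011 yrange 0.1317 0.1662 xmax 0.6393
0.11 28 fit [0.6191 0.1499] rms 0.0009 yrange 0.1331 0.1653 xmax 0.6379
0.116 33 fit [0.6197 0.1493] rms 0.001 yrange 0.133 0.1669 xmax 0.6387
0.122 34 fit [0.619 0.15 ] rms 0.0011 yrange 0.1323 0.166 xmax 0.6393
0.128 69 fit [0.6285 0.1473] rms 0.0085 yrange 0.1317 0.1678 xmax 0.6386
0.134 80 fit [0.6236 0.15  ] rms 0.0056 yrange 0.1335 0.1653 xmax 0.6383
0.14 16 fit [0.6197 0.1495] rms 0.0015 yrange 0.143 0.1559 xmax 0.6306
0.146 11 fit [0.6187 0.1496] rms 0.0012 yrange 0.1447 0.1553 xmax 0.6283
0.152 14 fit [0.6193 0.1503] rms 0.0008 yrange 0.1441 0.1563 xmax 0.6271
0.158 13 fit [0.6191 0.15  ] rms 0.0013 yrange 0.1435 0.156 xmax 0.6281
0.164 14 fit [0.6199 0.1504] rms 0.0006 yrange 0.1446 0.1551 xmax 0.6271
0.17 11 fit [0.6204 0.1506] rms 0.0009 yrange 0.1438 0.1561 xmax 0.628
0.176 15 fit [0.6207 0.1501] rms 0.0008 yrange 0.1435 0.1559 xmax 0.6288
0.182 13 fit [0.6202 0.1508] rms 0.001 yrange 0.1448 0.1554 xmax 0.6284
0.188 12 fit [0.6205 0.1504] rms 0.0009 yrange 0.1443 0.1546 xmax 0.6281
0.194 8 fit [0.622  0.1514] rms 0.001 yrange 0.1436 0.1493 xmax 0.629
```

View pics/s4.png

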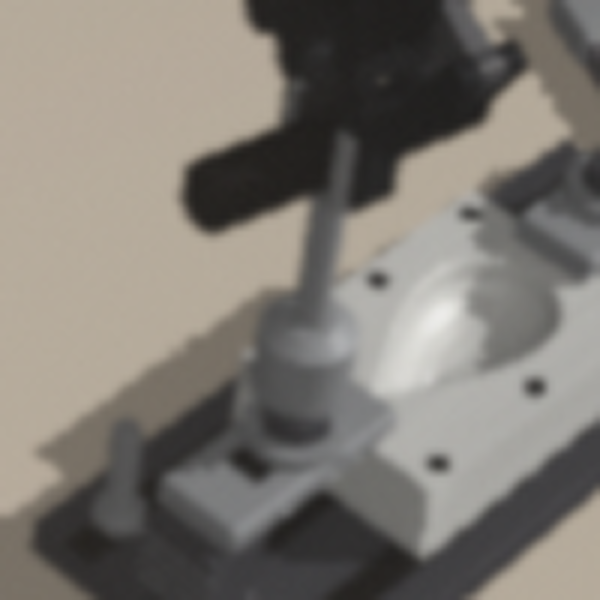

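View pics/t4.png

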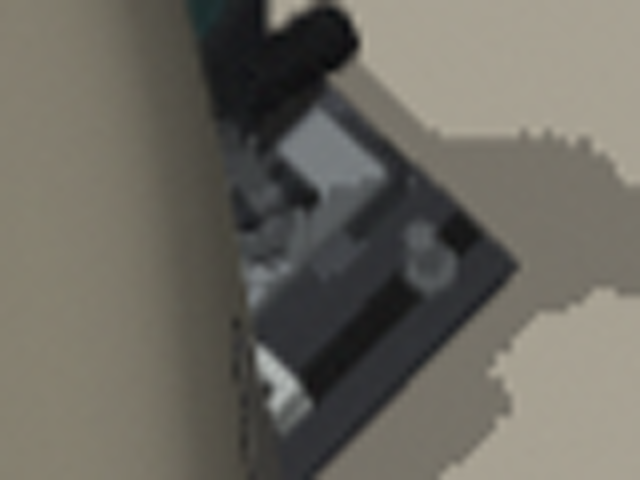

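Run:
```python
from h import *
print(proj("scene",[(.6195,.150,.080),(.6195,.151,.080),(.6195,.152,.08),(.6145,.150,.080)]))
im=np.load("scene4.npz")['im']; g=cv2.cvtColor(im,cv2.COLOR_BGR2GRAY)
print(g[236:258,338:364])
```

```text
[[348.20340968 250.12763632]
 [348.6613444  250.15166854]
 [349.1193137  250.17569899]
 [348.10581146 248.4593388 ]]
[[112 113 113 110  96  84  86  90  94 100 105 113 120 124 130 136 148 164
  172 171 166 168 173 176 177 179]
 [113 114 117 115  99  83  84  92  97 102 107 113 120 127 133 139 149 163
  172 172 167 168 172 175 176 180]
 [112 115 123 126 106  83  82  89  97 103 110 115 121 127 133 140 147 158
  168 165 159 163 172 175 176 184]
 [112 114 122 122 102  82  79  84  91  98 105 112 120 126 130 136 142 149
  152 148 147 160 171 175 178 187]
 [111 110 107  98  85  77  78  81  85  90  93 102 110 116 120 124 128 130
  129 129 140 160 172 176 180 191]
 [109 106  98  86  77  75  78  80  83  84  86  90  92  96  98 102 107 112
  116 125 141 163 173 177 183 195]
 [101  95  92  87  77  76  78  81  83  85  85  85  86  87  91  95 102 108
  116 125 145 163 173 178 187 197]
 [ 80  83  92  88  79  76  78  81  83  84  85  86  87  87  91  96 103 109
  117 125 137 154 166 176 190 199]
 [ 63  79  95  94  82  77  78  80  83  84  85  86  86  88  92  97 105 111
  117 123 128 136 150 168 189 199]
 [
[... 715 characters left out ...]
66  80 106
  122 128 127 129 133 136 139 137]
 [ 78  78  77  78  78  73  64  57  52  51  51  54  57  61  65  72  90 112
  123 128 131 135 139 137 133 137]
 [ 80  77  72  73  78  79  78  74  68  64  62  60  66  72  81  95 109 120
  125 131 137 139 136 130 133 149]
 [ 76  67  61  64  73  80  87  91  91  91  88  88  92  98 108 115 120 125
  128 135 138 134 126 122 136 160]
 [ 65  50  43  48  62  77  90 101 108 113 114 114 114 116 118 119 120 122
  126 130 130 126 118 113 128 151]
 [ 64  44  36  39  48  63  76  88 100 106 111 113 114 113 116 116 118 119
  118 119 120 121 116 111 115 128]
 [ 84  58  45  39  39  45  57  75  86  91  95  99 103 106 112 119 123 120
  117 115 113 113 111 109 110 113]]
```

Run:
```python
from h import *
for cx in(.6145,.6165,.6185,.6205):
    P=[]
    for z in(.076,.084):
        for k in range(6):
            a=np.radians(4+60*k); P.append((cx+.01385*np.cos(a),.1512+.01385*np.sin(a),z))
    p=proj("scene",P); q=proj("top",P); print(cx,p[:,1].min().round(2),p[:,1].max().round(2),p[:,0].min().round(2),p[:,0].max().round(2),"| top",q.min(0).round(2),q.max(0).round(2))
z=np.load("scene0.npz")
C=cloud("scene",z['d']); m=(np.hypot(C[...,0]-.619,C[...,1]-.151)<.03)&(C[...,2]>.0835)
P=C[m]; print(m.sum(),P.mean(0),P.min(0),P.max(0))
C=cloud("top",np.load("top0.npz")['d']); m=(np.hypot(C[...,0]-.619,C[...,1]-.151)<.03)&(C[...,2]>.0815)&(C[...,2]<.1)
P=C[m]; print(m.sum(),P.mean(0),P.min(0),P.max(0))
```

```text
0.6145 242.67 254.39 342.7 354.69 | top [217.06 154.53] [225.81 164.34]
0.6165 243.32 255.07 342.73 354.74 | top [217.07 153.87] [225.82 163.68]
0.6185 243.98 255.75 342.77 354.79 | top [217.09 153.21] [225.83 163.02]
0.6205 244.63 256.43 342.8 354.84 | top [217.1  152.55] [225.84 162.36]
89 [0.61954915 0.15015364 0.08755875] [0.60448294 0.13811886 0.08365023] [0.6314811  0.1624242  0.09088777]
60 [0.61721564 0.15174709 0.08578003] [0.60288649 0.13726373 0.0815787 ] [0.62964707 0.16386486 0.09083914]
```

play_rows:
  steps:
    - [0.18, -0.1, 0, 0, 0, 0, 1]
    - [0, 0, 0.5, 0, 0, 0, 1]
    - [0, 0, 0.4, 0, 0, 0, 1]
    - [0, 0, 0, 0, 0, 0, 1]
    - [0, 0, 0, 0, 0, 0, 1]
    - [0, 0, 0, 0, 0, 0, 1]

```text
time_s: 9.25
tcp_pos: [0.6181, 0.1515, 0.1993]
ee_rot: [[-0.556, 0.831, 0.0], [0.831, 0.556, -0.0], [-0.0, 0.0, -1.0]]
ft_force: [-0.2, 0.4, -3.2]
opening: 0.0186
```

```bash
python3 st.py
```

```text
t 9.25 tcp [0.6181 0.1515 0.1993] yaw 123.75 z [ 0. -0. -1.] q [ 0.139  0.32  -0.06   1.191 -0.     1.121] F [-0.2  0.4 -3.2] M [ 0.05 -0.01 -0.05] op 0.0186
```

play_rows:
  steps:
    - [0, 0, 0.2, 0, 0, 0, 1]
    - [0, 0, 0.2, 0, 0, 0, 1]
    - [0, 0, 0, 0, 0, 0, 1]
    - [0, 0, 0, 0, 0, 0, 1]

```text
time_s: 9.65
tcp_pos: [0.6181, 0.1515, 0.1953]
ee_rot: [[-0.556, 0.831, 0.0], [0.831, 0.556, -0.0], [-0.0, 0.0, -1.0]]
ft_force: [-0.1, 0.2, -3.8]
opening: 0.0188
```

```bash
python3 st.py
```

```text
t 9.65 tcp [0.6181 0.1515 0.1953] yaw 123.75 z [ 2.e-04 -1.e-04 -1.e+00] q [ 0.139  0.323 -0.065  1.183 -0.     1.121] F [-0.1  0.2 -3.8] M [-0.06 -0.19 -0.01] op 0.0188
```

play_rows:
  steps:
    - [0, 0, 0.15, 0, 0, 0, 1]
    - [0, 0, 0.15, 0, 0, 0, 1]
    - [0, 0, 0, 0, 0, 0, 1]
    - [0, 0, 0, 0, 0, 0, 1]

```text
time_s: 10.05
tcp_pos: [0.6181, 0.1515, 0.1922]
ee_rot: [[-0.556, 0.831, 0.0], [0.831, 0.556, -0.0], [-0.0, 0.0, -1.0]]
ft_force: [1.0, 0.2, -4.3]
opening: 0.019
```

```bash
python3 st.py
```

```text
t 10.05 tcp [0.6181 0.1515 0.1922] yaw 123.75 z [ 2.e-04 -1.e-04 -1.e+00] q [ 0.139  0.325 -0.069  1.177 -0.     1.121] F [ 1.   0.2 -4.3] M [-0.03 -0.26 -0.04] op 0.019
```

play_rows:
  steps:
    - [0, 0, 0.15, 0, 0, 0, 1]
    - [0, 0, 0.15, 0, 0, 0, 1]
    - [0, 0, 0, 0, 0, 0, 1]
    - [0, 0, 0, 0, 0, 0, 1]

```text
time_s: 10.45
tcp_pos: [0.6181, 0.1515, 0.1892]
ee_rot: [[-0.556, 0.831, 0.0], [0.831, 0.556, -0.0], [-0.0, 0.0, -1.0]]
ft_force: [0.3, 0.4, -4.0]
opening: 0.0185
```

```bash
python3 st.py
```

```text
t 10.45 tcp [0.6181 0.1515 0.1892] yaw 123.75 z [ 1.e-04 -0.e+00 -1.e+00] q [ 0.139  0.327 -0.073  1.171 -0.     1.121] F [ 0.3  0.4 -4. ] M [-0.05 -0.36 -0.03] op 0.0185
```

Force is still only the wrench's weight at 1–2 mm above the expected seat, so it appears to be sliding over the head. I'll press on down slowly.

play_rows:
  steps:
    - [0, 0, 0.1, 0, 0, 0, 1]
    - [0, 0, 0.1, 0, 0, 0, 1]
    - [0, 0, 0, 0, 0, 0, 1]
    - [0, 0, 0, 0, 0, 0, 1]

```text
time_s: 10.85
tcp_pos: [0.6181, 0.1515, 0.1877]
ee_rot: [[-0.556, 0.831, 0.0], [0.831, 0.556, -0.0], [-0.0, 0.0, -1.0]]
ft_force: [0.3, -0.5, -0.5]
opening: 0.0189
```

```bash
python3 st.py
python3 - <<'E'
from h import *
im,d=snapshot("scene"); np.savez("scene5.npz",im=im,d=d); crop(im,300,170,400,290,5,"pics/s5.png")
E
python3 w.py scene5.npz 0.619 0.150 0.07 0.18 0.11
```

```text
t 10.85 tcp [0.6181 0.1515 0.1877] yaw 123.75 z [ 5.e-04 -0.e+00 -1.e+00] q [ 0.139  0.328 -0.075  1.168 -0.     1.121] F [ 0.3 -0.5 -0.5] M [-0.13 -0.07 -0.01] op 0.0189
0.07 102 fit [0.6224 0.149 ] rms 0.0061 yrange 0.1216 0.1793 xmax 0.6477
0.076 72 fit [0.6197 0.1492] rms 0.004 yrange 0.1257 0.1752 xmax 0.6452
0.082 33 fit [0.6169 0.1507] rms 0.0015 yrange 0.1338 0.1668 xmax 0.6378
0.088 34 fit [0.6168 0.1507] rms 0.0012 yrange 0.1332 0.1657 xmax 0.6367
0.094 31 fit [0.6168 0.1505] rms 0.0011 yrange 0.1329 0.1676 xmax 0.6363
0.1 30 fit [0.6173 0.1508] rms 0.0012 yrange 0.1327 0.1665 xmax 0.6363
0.106 61 fit [0.617 0.151] rms 0.0021 yrange 0.1338 0.1684 xmax 0.638
0.112 91 fit [0.6227 0.1499] rms 0.0057 yrange 0.1333 0.1676 xmax 0.6363
0.118 13 fit [0.6171 0.1501] rms 0.0023 yrange 0.1416 0.1542 xmax 0.6293
0.124 13 fit [0.6173 0.1515] rms 0.001 yrange 0.1449 0.1556 xmax 0.6254
0.13 12 fit [0.6168 0.1511] rms 0.001 yrange 0.1443 0.1568 xmax 0.6247
0.136 11 fit [0.617  0.1509] rms 0.0009 yrange 0.1457 0.1564 xmax 0.6256
0.142 13 fit [0.6169 0.1514] rms 0.0007 yrange 0.1449 0.1575 xmax 0.6242
0.148 12 fit [0.6175 0.1511] rms 0.0008 yrange 0.1446 0.1569 xmax 0.6247
0.154 14 fit [0.618  0.1516] rms 0.0012 yrange 0.1456 0.1563 xmax 0.6263
0.16 13 fit [0.6179 0.1514] rms 0.0009 yrange 0.1451 0.1576 xmax 0.6259
0.166 10 fit [0.6174 0.1512] rms 0.0007 yrange 0.1446 0.1549 xmax 0.6247
0.172 7 fit [0.6188 0.1519] rms 0.0008 yrange 0.1458 0.1523 xmax 0.626
```

View pics/s5.png

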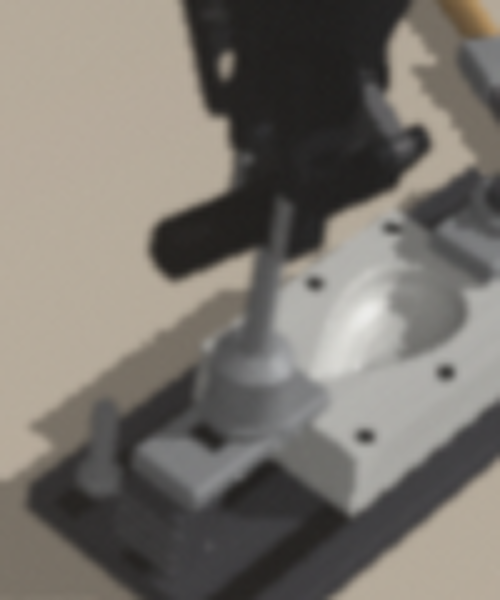

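The socket now hides the bolt head and sits on the washer (crop (250,420), about px (350,254)). Height, axis and tilt all fit a meshed, seated wrench. Next I'll press down to about 12–15 N.

play_rows:
  steps:
    - [0, 0, 0.1, 0, 0, 0, 1]
    - [0, 0, 0, 0, 0, 0, 1]
    - [0, 0, 0, 0, 0, 0, 1]

```text
time_s: 11.2
tcp_pos: [0.6183, 0.1515, 0.1877]
ee_rot: [[-0.556, 0.831, 0.001], [0.831, 0.556, -0.0], [-0.001, 0.001, -1.0]]
ft_force: [-1.5, -1.2, 5.3]
opening: 0.0184
```

```bash
python3 st.py
```

```text
t 11.2 tcp [0.6183 0.1515 0.1877] yaw 123.75 z [ 1.2e-03 -1.0e-04 -1.0e+00] q [ 0.139  0.327 -0.075  1.167 -0.     1.121] F [-1.5 -1.2  5.3] M [-0.25  0.45  0.02] op 0.0184
```

play_rows:
  steps:
    - [0, 0, 0.12, 0, 0, 0, 1]
    - [0, 0, 0, 0, 0, 0, 1]
    - [0, 0, 0, 0, 0, 3, 1]
    - [0, 0, 0, 0, 0, 4, 1]
    - [0, 0, 0, 0, 0, 4, 1]
    - [0, 0, 0, 0, 0, 4, 1]
    - [0, 0, 0, 0, 0, 4, 1]
    - [0, 0, 0, 0, 0, 4, 1]
    - [0, 0, 0, 0, 0, 0, 1]
    - [0, 0, 0, 0, 0, 0, 1]

```text
time_s: 12.2
tcp_pos: [0.6188, 0.151, 0.1876]
ee_rot: [[-0.187, 0.982, 0.003], [0.982, 0.187, -0.001], [-0.002, 0.002, -1.0]]
ft_force: [-2.3, -2.5, 10.2]
opening: 0.0184
```

```bash
python3 st.py
```

```text
t 12.2 tcp [0.6188 0.151  0.1876] yaw 100.75 z [ 0.0027 -0.0012 -1.    ] q [ 0.139  0.327 -0.075  1.166 -0.002  1.522] F [-2.3 -2.5 10.2] M [-0.64  0.62  0.09] op 0.0184
```

play_rows:
  steps:
    - [0, 0, 0, 0, 0, 4, 1]
    - [0, 0, 0, 0, 0, 4, 1]
    - [0, 0, 0, 0, 0, 4, 1]
    - [0, 0, 0, 0, 0, 4, 1]
    - [0, 0, 0, 0, 0, 0, 1]
    - [0, 0, 0, 0, 0, 0, 1]

```text
time_s: 12.8
tcp_pos: [0.6186, 0.1508, 0.1876]
ee_rot: [[0.092, 0.996, 0.002], [0.996, -0.092, -0.002], [-0.002, 0.003, -1.0]]
ft_force: [-2.6, -2.8, 10.3]
opening: 0.0186
```

```bash
python3 st.py
```

```text
t 12.8 tcp [0.6186 0.1508 0.1876] yaw 84.75 z [ 0.0024 -0.0019 -1.    ] q [ 0.139  0.327 -0.076  1.166 -0.002  1.801] F [-2.6 -2.8 10.3] M [-0.78  0.69  0.04] op 0.0186
```

play_rows:
  steps:
    - [0, 0, 0, 0, 0, 3, 1]
    - [0, 0, 0, 0, 0, 3, 1]
    - [0, 0, 0, 0, 0, 3, 1]
    - [0, 0, 0, 0, 0, 0, 1]

```text
time_s: 13.2
tcp_pos: [0.6186, 0.1506, 0.1876]
ee_rot: [[0.247, 0.969, 0.002], [0.969, -0.247, -0.002], [-0.002, 0.003, -1.0]]
ft_force: [-2.3, -3.9, 10.3]
opening: 0.0187
```

```bash
python3 st.py; python3 -c "
from h import *
print(sense()['joint_efforts'].round(2))
im,d=snapshot('scene'); np.savez('scene6.npz',im=im,d=d); crop(im,300,170,400,290,5,'pics/s6.png')"; python3 w.py scene6.npz 0.619 0.150 0.08 0.11 0.11
```

```text
t 13.2 tcp [0.6186 0.1506 0.1876] yaw 75.72 z [ 0.0024 -0.0023 -1.    ] q [ 0.138  0.327 -0.076  1.166 -0.003  1.959] F [-2.3 -3.9 10.3] M [-0.94  0.72  0.15] op 0.0187
[  1.34 -40.28  26.1   -1.46   0.98   0.28]
0.08 44 fit [0.6182 0.1507] rms 0.0012 yrange 0.1322 0.1697 xmax 0.6372
0.086 37 fit [0.6174 0.1508] rms 0.0012 yrange 0.1335 0.1662 xmax 0.6376
0.092 29 fit [0.6172 0.1504] rms 0.0006 yrange 0.1328 0.1675 xmax 0.6363
0.098 30 fit [0.6177 0.1503] rms 0.0011 yrange 0.1325 0.167 xmax 0.6378
0.104 41 fit [0.6175 0.1512] rms 0.0016 yrange 0.1339 0.1681 xmax 0.6369
```

View pics/s6.png

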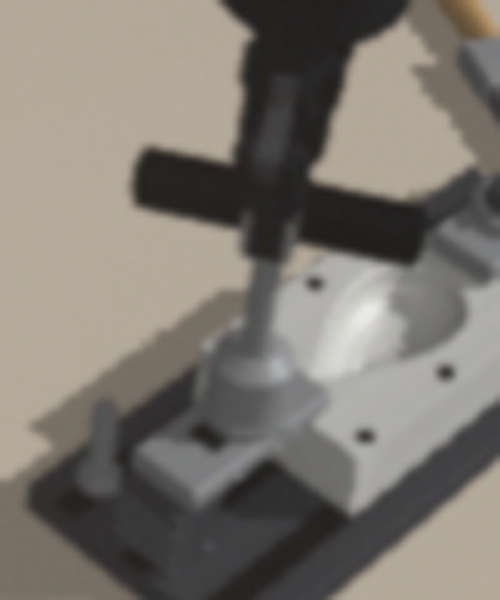

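The wrench is still seated and turning with the gripper, and the grip bar at (355,212) has swung about 48°. I'll carry on in smaller steps until the torque climbs.

play_rows:
  steps:
    - [0, 0, 0, 0, 0, 2, 1]
    - [0, 0, 0, 0, 0, 2, 1]
    - [0, 0, 0, 0, 0, 2, 1]
    - [0, 0, 0, 0, 0, 0, 1]

```text
time_s: 13.65
tcp_pos: [0.6185, 0.1505, 0.1876]
ee_rot: [[0.346, 0.938, 0.002], [0.938, -0.346, -0.003], [-0.002, 0.003, -1.0]]
ft_force: [-2.6, -2.9, 10.3]
opening: 0.0188
```

```bash
python3 st.py; python3 -c "
from h import *
print(sense()['joint_efforts'].round(2))"
```

```text
t 13.65 tcp [0.6185 0.1505 0.1876] yaw 69.74 z [ 0.0022 -0.0025 -1.    ] q [ 0.138  0.327 -0.076  1.166 -0.003  2.063] F [-2.6 -2.9 10.3] M [-0.98  0.83  0.18] op 0.0188
[  1.39 -40.21  26.14  -1.53   1.05   0.28]
```

play_rows:
  steps:
    - [0, 0, 0, 0, 0, 2, 1]
    - [0, 0, 0, 0, 0, 2, 1]
    - [0, 0, 0, 0, 0, 0, 1]

```text
time_s: 13.95
tcp_pos: [0.6185, 0.1505, 0.1876]
ee_rot: [[0.411, 0.912, 0.002], [0.912, -0.411, -0.003], [-0.002, 0.003, -1.0]]
ft_force: [-3.5, -2.7, 10.4]
opening: 0.0191
```

```bash
python3 st.py; python3 -c "
from h import *
print(sense()['joint_efforts'].round(2))"
```

```text
t 13.95 tcp [0.6185 0.1505 0.1876] yaw 65.74 z [ 0.0021 -0.0027 -1.    ] q [ 0.138  0.327 -0.076  1.166 -0.003  2.133] F [-3.5 -2.7 10.4] M [-1.02  0.89  0.14] op 0.0191
[  1.42 -40.17  26.17  -1.58   1.09   0.29]
```

play_rows:
  steps:
    - [0, 0, 0, 0, 0, 2, 1]
    - [0, 0, 0, 0, 0, 2, 1]
    - [0, 0, 0, 0, 0, 0, 1]

```text
time_s: 14.25
tcp_pos: [0.6184, 0.1504, 0.1876]
ee_rot: [[0.473, 0.881, 0.002], [0.881, -0.473, -0.003], [-0.002, 0.003, -1.0]]
ft_force: [-3.0, -3.2, 10.6]
opening: 0.0187
```

```bash
python3 st.py; python3 -c "
from h import *
print(sense()['joint_efforts'].round(2))"
```

```text
t 14.25 tcp [0.6184 0.1504 0.1876] yaw 61.79 z [ 0.002 -0.003 -1.   ] q [ 0.139  0.327 -0.076  1.167 -0.003  2.202] F [-3.  -3.2 10.6] M [-1.08  0.85  0.4 ] op 0.0187
[  1.24 -40.1   26.2   -1.66   1.16   0.52]
```

Joint 6's effort jumped from 0.29 to 0.52 N m, so the stop seems reached. I'll turn a little more to make sure.

play_rows:
  steps:
    - [0, 0, 0, 0, 0, 1.5, 1]
    - [0, 0, 0, 0, 0, 1.5, 1]
    - [0, 0, 0, 0, 0, 0, 1]
    - [0, 0, 0, 0, 0, 0, 1]

```text
time_s: 14.65
tcp_pos: [0.6183, 0.1504, 0.1876]
ee_rot: [[0.517, 0.856, 0.002], [0.856, -0.517, -0.003], [-0.002, 0.003, -1.0]]
ft_force: [-4.1, -3.9, 10.3]
opening: 0.0186
```

```bash
python3 st.py; python3 -c "
from h import *
print(sense()['joint_efforts'].round(2))"
```

```text
t 14.65 tcp [0.6183 0.1504 0.1876] yaw 58.87 z [ 0.0019 -0.0032 -1.    ] q [ 0.139  0.327 -0.076  1.167 -0.003  2.253] F [-4.1 -3.9 10.3] M [-1.11  0.91  0.62] op 0.0186
[  1.11 -40.05  26.23  -1.71   1.24   0.68]
```

```bash
cat > gy.py <<'E'
from h import *
im,d=snapshot('scene'); np.savez('scene7.npz',im=im,d=d); crop(im,300,150,400,270,5,'pics/s7.png')
C=cloud("scene",d); hsv=cv2.cvtColor(im,cv2.COLOR_BGR2HSV)
s=sense(); R=s['ee_rot']; D=C-s['tcp_pos']; L=D@R
m=(abs(L[...,0])>0.022)&(abs(L[...,0])<.062)&(abs(L[...,1])<.03)&(C[...,2]>.178)&(C[...,2]<.212)&(hsv[...,2]<70)
P=L[m]; print(m.sum()); 
for sg in(-1,1):
    Q=P[P[:,0]*sg>0]; print(sg,len(Q),Q.mean(0).round(4),Q[:,0].min().round(3),Q[:,0].max().round(3))
E
python3 gy.py; python3 w.py scene7.npz 0.619 0.150 0.08 0.11 0.11
```

```text
340
-1 108 [-0.0416  0.0089 -0.0145] -0.055 -0.022
1 232 [ 0.042   0.006  -0.0151] 0.022 0.061
0.08 41 fit [0.618  0.1506] rms 0.0014 yrange 0.1321 0.1698 xmax 0.6389
0.086 34 fit [0.6175 0.1511] rms 0.0009 yrange 0.1335 0.166 xmax 0.6371
0.092 27 fit [0.6175 0.1508] rms 0.0011 yrange 0.133 0.1676 xmax 0.6381
0.098 36 fit [0.6178 0.1506] rms 0.0007 yrange 0.1324 0.1669 xmax 0.6368
0.104 36 fit [0.6178 0.151 ] rms 0.0013 yrange 0.1339 0.1683 xmax 0.6373
```

View pics/s7.png

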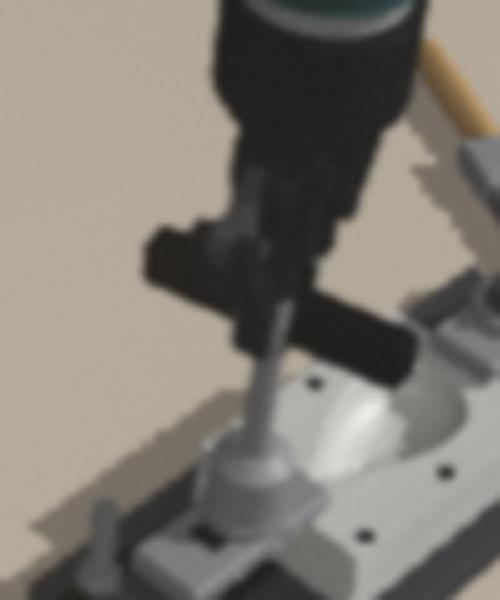

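play_rows:
  steps:
    - [0, 0, 0, 0, 0, 2, 1]
    - [0, 0, 0, 0, 0, 2, 1]
    - [0, 0, 0, 0, 0, 2, 1]
    - [0, 0, 0, 0, 0, 0, 1]
    - [0, 0, 0, 0, 0, 0, 1]

```text
time_s: 15.2
tcp_pos: [0.6182, 0.1503, 0.1876]
ee_rot: [[0.604, 0.797, 0.002], [0.797, -0.604, -0.003], [-0.002, 0.003, -1.0]]
ft_force: [-3.1, -3.3, 11.6]
opening: 0.0185
```

```bash
python3 st.py; python3 -c "
from h import *
print(sense()['joint_efforts'].round(2))"; python3 gy.py;  python3 w.py scene7.npz 0.619 0.150 0.08 0.18 0.11
```

```text
t 15.2 tcp [0.6182 0.1503 0.1876] yaw 52.84 z [ 0.0016 -0.0034 -1.    ] q [ 0.139  0.327 -0.076  1.167 -0.004  2.358] F [-3.1 -3.3 11.6] M [-1.21  0.95  0.54] op 0.0185
[  1.28 -39.95  26.29  -1.82   1.27   0.55]
299
-1 66 [-0.0427  0.0097 -0.013 ] -0.055 -0.023
1 233 [ 0.0427  0.0057 -0.0153] 0.022 0.061
0.08 50 fit [0.6176 0.1502] rms 0.0018 yrange 0.1321 0.1696 xmax 0.6389
0.086 32 fit [0.6173 0.1503] rms 0.0013 yrange 0.1334 0.1662 xmax 0.6367
0.092 26 fit [0.6174 0.1507] rms 0.0008 yrange 0.1328 0.1673 xmax 0.6372
0.098 35 fit [0.6177 0.1505] rms 0.0009 yrange 0.1325 0.1668 xmax 0.638
0.104 41 fit [0.6168 0.1505] rms 0.0016 yrange 0.1342 0.1685 xmax 0.6373
0.11 101 fit [0.6234 0.1493] rms 0.0071 yrange 0.1336 0.1662 xmax 0.6381
0.116 27 fit [0.6187 0.15  ] rms 0.0028 yrange 0.1397 0.159 xmax 0.6327
0.122 11 fit [0.6179 0.1506] rms 0.0008 yrange 0.1451 0.1555 xmax 0.6251
0.128 13 fit [0.6186 0.1505] rms 0.0008 yrange 0.1443 0.1551 xmax 0.6261
0.134 11 fit [0.6176 0.1505] rms 0.0007 yrange 0.1443 0.1564 xmax 0.6244
0.14 12 fit [0.618  0.1497] rms 0.001 yrange 0.1453 0.1555 xmax 0.6265
0.146 12 fit [0.6178 0.1503] rms 0.0008 yrange 0.1444 0.1552 xmax 0.6256
0.152 13 fit [0.6195 0.1508] rms 0.001 yrange 0.1438 0.1564 xmax 0.6269
0.158 12 fit [0.6191 0.1503] rms 0.001 yrange 0.1472 0.1557 xmax 0.6276
0.164 12 fit [0.6191 0.1512] rms 0.0008 yrange 0.1446 0.1551 xmax 0.6264
0.17 6 fit [0.6191 0.1503] rms 0.0009 yrange 0.1485 0.1568 xmax 0.6269
```

Run:
```python
from h import *
def Rz(y): y=np.radians(y); return np.array([[np.cos(y),np.sin(y),0],[np.sin(y),-np.cos(y),0],[0,0,-1.]])
for f,y,t in(("scene4",123.68,(.6205,.1505,.2093)),("scene5",123.75,(.6181,.1515,.1877)),("scene6",75.72,(.6186,.1506,.1876)),("scene7",52.84,(.6182,.1503,.1876))):
    z=np.load(f+".npz"); im,d=z['im'],z['d']; C=cloud("scene",d); hsv=cv2.cvtColor(im,cv2.COLOR_BGR2HSV)
    L=(C-np.array(t))@Rz(y)
    for lo,hi in((.026,.054),):
        m=(abs(L[...,0])>lo)&(abs(L[...,0])<hi)&(abs(L[...,1])<.03)&(L[...,2]<.008)&(L[...,2]>-.024)&(hsv[...,2]<60)
        P=L[m]; r=[]
        for sg in(-1,1):
            Q=P[P[:,0]*sg>0]; 
            if len(Q)<10: r.append((len(Q),0,0,0)); continue
            near=[]
            e=np.percentile(Q[:,1],[10,90]); 
            v=np.polyfit(Q[:,0],Q[:,1],1)
            r.append((len(Q),*e.round(4),np.degrees(np.arctan(v[0])).round(1)))
        print(f,r, "all slope",np.degrees(np.arctan(np.polyfit(P[:,0],P[:,1],1)[0])).round(2))
```

```text
scene4 [(138, np.float64(-0.0006), np.float64(0.0107), np.float64(3.5)), (2, 0, 0, 0)] all slope 3.43
scene5 [(133, np.float64(-0.0007), np.float64(0.0106), np.float64(0.3)), (1, 0, 0, 0)] all slope -1.76
scene6 [(146, np.float64(0.0004), np.float64(0.0115), np.float64(0.5)), (159, np.float64(-0.0005), np.float64(0.0114), np.float64(-0.5))] all slope -0.33
scene7 [(58, np.float64(0.0079), np.float64(0.012), np.float64(10.1)), (149, np.float64(-0.0015), np.float64(0.0108), np.float64(-3.9))] all slope -2.57
```

Effort dropped to 0.55 N m while the grip followed, with only about 1–2° of lag, so the hard stop isn't certain. I'll keep turning and watch both.

play_rows:
  steps:
    - [0, 0, 0, 0, 0, 1.5, 1]
    - [0, 0, 0, 0, 0, 1.5, 1]
    - [0, 0, 0, 0, 0, 0, 1]

```text
time_s: 15.55
tcp_pos: [0.6182, 0.1503, 0.1876]
ee_rot: [[0.645, 0.764, 0.002], [0.764, -0.645, -0.004], [-0.002, 0.004, -1.0]]
ft_force: [-4.4, -3.8, 11.2]
opening: 0.0185
```

```bash
python3 st.py; python3 -c "
from h import *
print(sense()['joint_efforts'].round(2))"; python3 gy.py
```

```text
t 15.55 tcp [0.6182 0.1503 0.1876] yaw 49.82 z [ 0.0016 -0.0036 -1.    ] q [ 0.139  0.327 -0.076  1.167 -0.004  2.411] F [-4.4 -3.8 11.2] M [-1.18  0.99  0.54] op 0.0185
[  1.33 -39.92  26.32  -1.87   1.3    0.6 ]
278
-1 44 [-0.0435  0.0105 -0.0114] -0.053 -0.023
1 234 [ 0.0429  0.0054 -0.0152] 0.022 0.062
```

View pics/s7.png

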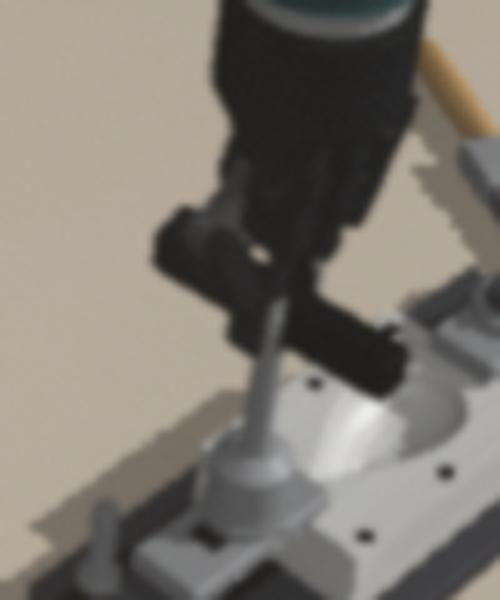

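```bash
cat > yaw.py <<'E'
from h import *
import sys
# absolute yaw of the grip bar from its lower silhouette edge, right hand part
def Rz(y): y=np.radians(y); return np.array([[np.cos(y),np.sin(y),0],[np.sin(y),-np.cos(y),0],[0,0,-1.]])
def run(f,y,t):
    im=np.load(f)['im']; g=cv2.cvtColor(im,cv2.COLOR_BGR2GRAY).astype(float)
    out=[]
    for name,zz,off in(("low",.182,.010),("up",.206,-.010)):
      for sg in (1,-1):
        pts=[]
        for s in np.arange(.026,.052,.002):
            P=np.array(t)+Rz(y)@np.array([sg*s,off,0]); P[2]=zz
            u,v=proj("scene",[P])[0]; 
            col=int(round(u)); vs=np.arange(v-7,v+7,.1)
            pr=cv2.remap(g.astype(np.float32),np.full((1,len(vs)),u,np.float32),vs[None].astype(np.float32),cv2.INTER_LINEAR)[0]
            dark=pr<60
            seq=dark if name=="low" else dark[::-1]
            vv=vs if name=="low" else vs[::-1]
            idx=np.where(seq[:-1]&~seq[1:])[0]
            if len(idx): 
                j=idx[np.argmin(abs(vv[idx]-v))]; pts.append((u,vv[j]))
        if len(pts)>5:
            W=onplane("scene",pts,zz)[:,:2]; c=W.mean(0); dd=W-c; V=np.linalg.svd(dd)[2][0]; r=np.abs(dd@np.array([-V[1],V[0]])).max()
            out.append((name,sg,len(pts),round(np.degrees(np.arctan2(V[1],V[0]))%180,1),"res",round(r*1000,1)))
    print(f,y,out)
a=sys.argv
run("scene6.npz",75.72,(.6186,.1506,.1876))
from plant import sense
s=sense();R=s['ee_rot']; run("scene7.npz",np.degrees(np.arctan2(R[1,0],R[0,0])),s['tcp_pos'])
E
python3 yaw.py
```

```text
scene6.npz 75.72 [('low', 1, 13, np.float64(76.1), 'res', np.float64(0.5)), ('low', -1, 13, np.float64(74.7), 'res', np.float64(0.4)), ('up', 1, 13, np.float64(77.5), 'res', np.float64(0.5)), ('up', -1, 13, np.float64(76.6), 'res', np.float64(0.2))]
scene7.npz 49.83733011463564 [('low', 1, 13, np.float64(50.7), 'res', np.float64(0.3)), ('low', -1, 13, np.float64(48.8), 'res', np.float64(1.0)), ('up', 1, 13, np.float64(56.6), 'res', np.float64(3.1)), ('up', -1, 12, np.float64(87.0), 'res', np.float64(4.9))]
```

play_rows:
  steps:
    - [0, 0, 0, 0, 0, 1.5, 1]
    - [0, 0, 0, 0, 0, 1.5, 1]
    - [0, 0, 0, 0, 0, 0, 1]

```text
time_s: 15.9
tcp_pos: [0.6181, 0.1502, 0.1876]
ee_rot: [[0.685, 0.729, 0.001], [0.729, -0.685, -0.003], [-0.002, 0.003, -1.0]]
ft_force: [-5.1, -4.3, 10.2]
opening: 0.0185
```

```bash
python3 st.py; python3 -c "
from h import *
print(sense()['joint_efforts'].round(2))"; python3 gy.py; python3 yaw.py | tail -1
```

```text
t 15.9 tcp [0.6181 0.1502 0.1876] yaw 46.79 z [ 0.0015 -0.0035 -1.    ] q [ 0.138  0.327 -0.076  1.167 -0.004  2.463] F [-5.1 -4.3 10.2] M [-1.16  1.    0.37] op 0.0185
[  1.42 -39.88  26.35  -1.91   1.27   0.43]
254
-1 24 [-0.0451  0.0107 -0.0105] -0.053 -0.026
1 230 [ 0.0431  0.0057 -0.0155] 0.022 0.062
scene7.npz 46.8020969297318 [('low', 1, 13, np.float64(48.0), 'res', np.float64(0.5)), ('low', -1, 13, np.float64(45.0), 'res', np.float64(0.7)), ('up', 1, 13, np.float64(46.7), 'res', np.float64(0.4)), ('up', -1, 9, np.float64(92.8), 'res', np.float64(2.3))]
```

Run:
```python
from h import *
im=np.load("scene7.npz")['im']; s=sense(); t=s['tcp_pos']
x0,y0,x1,y1=310,160,400,250; S=6.6
tiles=[]
for lag in(None,0,13):
    b=cv2.resize(im[y0:y1,x0:x1],None,fx=S,fy=S,interpolation=cv2.INTER_CUBIC)
    b=cv2.convertScaleAbs(b,alpha=1.8,beta=20)
    if lag is not None:
        y=np.radians(46.8+lag); a=np.array([np.cos(y),np.sin(y)]); n=np.array([-a[1],a[0]])
        for z in(.182,.206):
            P=[np.r_[t[:2]+a*sx*.06+n*sy*.01,z] for sx,sy in((1,1),(1,-1),(-1,-1),(-1,1))]
            p=((proj("scene",P)-[x0,y0]+.5)*S).astype(int)
            cv2.polylines(b,[p],True,(0,255,255),1)
    tiles.append(cv2.resize(b,(390,390)))
cv2.imwrite("pics/ov.png",np.hstack(tiles[:2])); cv2.imwrite("pics/ov2.png",tiles[2])
```

```text
(no output)
```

View pics/ov.png

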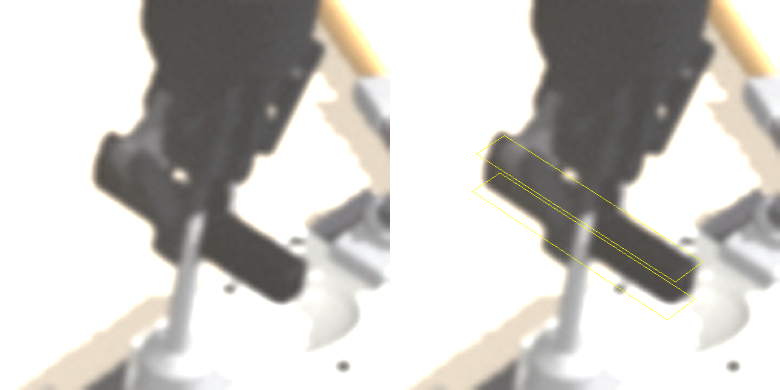

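View pics/ov2.png

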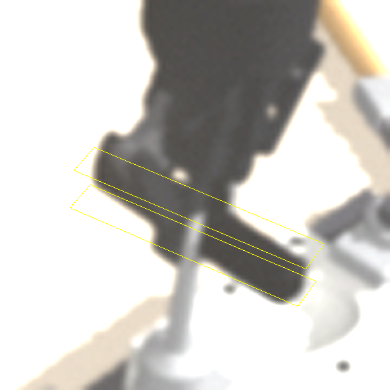

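The wrench follows the tool to 46.8°, 77° of turn in all. That's more than stop plus play allows (74°), while the torque peaked near 59° and then fell. So the bolt may be on its stop with the socket now being forced past the flats. Backing off a little will tell.

play_rows:
  steps:
    - [0, 0, 0, 0, 0, -1.5, 1]
    - [0, 0, 0, 0, 0, -1.5, 1]
    - [0, 0, 0, 0, 0, 0, 1]

```text
time_s: 16.25
tcp_pos: [0.6182, 0.1503, 0.1876]
ee_rot: [[0.647, 0.763, 0.002], [0.763, -0.647, -0.003], [-0.001, 0.003, -1.0]]
ft_force: [-3.9, -3.1, 10.5]
opening: 0.0184
```

```bash
python3 st.py; python3 -c "
from h import *
print(sense()['joint_efforts'].round(2))"
```

```text
t 16.25 tcp [0.6182 0.1503 0.1876] yaw 49.71 z [ 0.0015 -0.003  -1.    ] q [ 0.138  0.327 -0.076  1.167 -0.003  2.412] F [-3.9 -3.1 10.5] M [-1.1   1.03 -0.17] op 0.0184
[  1.71 -39.93  26.32  -1.85   1.14  -0.21]
```

play_rows:
  steps:
    - [0, 0, 0, 0, 0, -1.5, 1]
    - [0, 0, 0, 0, 0, -1.5, 1]
    - [0, 0, 0, 0, 0, 0, 1]

```text
time_s: 16.55
tcp_pos: [0.6182, 0.1503, 0.1876]
ee_rot: [[0.606, 0.796, 0.002], [0.796, -0.606, -0.003], [-0.001, 0.003, -1.0]]
ft_force: [-3.0, -3.8, 9.2]
opening: 0.0187
```

```bash
python3 st.py; python3 -c "
from h import *
print(sense()['joint_efforts'].round(2))"
```

```text
t 16.55 tcp [0.6182 0.1503 0.1876] yaw 52.71 z [ 0.0015 -0.0029 -1.    ] q [ 0.138  0.327 -0.076  1.167 -0.003  2.36 ] F [-3.  -3.8  9.2] M [-1.08  0.94 -0.15] op 0.0187
[  1.68 -39.97  26.3   -1.81   1.11  -0.23]
```

play_rows:
  steps:
    - [0, 0, 0, 0, 0, -1.5, 1]
    - [0, 0, 0, 0, 0, -1.5, 1]
    - [0, 0, 0, 0, 0, 0, 1]

```text
time_s: 16.85
tcp_pos: [0.6183, 0.1504, 0.1876]
ee_rot: [[0.563, 0.826, 0.002], [0.826, -0.563, -0.003], [-0.001, 0.003, -1.0]]
ft_force: [-2.8, -4.1, 9.8]
opening: 0.0188
```

```bash
python3 st.py; python3 -c "
from h import *
print(sense()['joint_efforts'].round(2))"
```

```text
t 16.85 tcp [0.6183 0.1504 0.1876] yaw 55.71 z [ 0.0017 -0.0028 -1.    ] q [ 0.138  0.327 -0.076  1.167 -0.003  2.308] F [-2.8 -4.1  9.8] M [-1.04  0.92 -0.13] op 0.0188
[  1.64 -40.01  26.28  -1.76   1.08  -0.23]
```

play_rows:
  steps:
    - [0, 0, 0, 0, 0, -1.5, 1]
    - [0, 0, 0, 0, 0, -1.5, 1]
    - [0, 0, 0, 0, 0, 0, 1]

```text
time_s: 17.15
tcp_pos: [0.6183, 0.1504, 0.1876]
ee_rot: [[0.519, 0.855, 0.002], [0.855, -0.519, -0.003], [-0.001, 0.003, -1.0]]
ft_force: [-3.2, -3.3, 10.9]
opening: 0.0189
```

```bash
python3 st.py; python3 -c "
from h import *
print(sense()['joint_efforts'].round(2))"; python3 gy.py; python3 yaw.py
```

```text
t 17.15 tcp [0.6183 0.1504 0.1876] yaw 58.71 z [ 0.0018 -0.0027 -1.    ] q [ 0.138  0.327 -0.076  1.167 -0.003  2.255] F [-3.2 -3.3 10.9] M [-1.03  0.93 -0.22] op 0.0189
[  1.61 -40.04  26.25  -1.72   1.06  -0.23]
337
-1 103 [-0.042   0.0083 -0.0147] -0.055 -0.022
1 234 [ 0.0421  0.0065 -0.0153] 0.022 0.061
scene6.npz 75.72 [('low', 1, 13, np.float64(76.1), 'res', np.float64(0.5)), ('low', -1, 13, np.float64(74.7), 'res', np.float64(0.4)), ('up', 1, 13, np.float64(77.5), 'res', np.float64(0.5)), ('up', -1, 13, np.float64(76.6), 'res', np.float64(0.2))]
scene7.npz 58.696187487764306 [('low', 1, 13, np.float64(59.7), 'res', np.float64(0.5)), ('low', -1, 13, np.float64(58.5), 'res', np.float64(0.5)), ('up', 1, 13, np.float64(59.7), 'res', np.float64(0.4)), ('up', -1, 13, np.float64(81.8), 'res', np.float64(4.7))]
```

Backing off gives a flat −0.23 N m (no spring-back), so nothing is jammed. The wrench just runs in the play. Next I'll turn clockwise again with readings taken while moving, looking for a truly hard stop.

play_rows:
  steps:
    - [0, 0, 0, 0, 0, 2, 1]
    - [0, 0, 0, 0, 0, 2, 1]

```text
time_s: 17.4
tcp_pos: [0.6182, 0.1504, 0.1876]
ee_rot: [[0.578, 0.816, 0.002], [0.816, -0.578, -0.003], [-0.002, 0.003, -1.0]]
ft_force: [-3.3, -3.3, 11.3]
opening: 0.0187
```

```bash
cat >> st.py <<'E'
print("eff6",s['joint_efforts'][5].round(3))
E
python3 st.py
```

```text
t 17.4 tcp [0.6182 0.1504 0.1876] yaw 54.71 z [ 0.0017 -0.0031 -1.    ] q [ 0.138  0.327 -0.076  1.167 -0.003  2.325] F [-3.3 -3.3 11.3] M [-1.15  0.92  0.31] op 0.0187
eff6 0.076
```

play_rows:
  steps:
    - [0, 0, 0, 0, 0, 2, 1]
    - [0, 0, 0, 0, 0, 2, 1]

```text
time_s: 17.6
tcp_pos: [0.6182, 0.1503, 0.1876]
ee_rot: [[0.633, 0.774, 0.002], [0.774, -0.633, -0.003], [-0.001, 0.003, -1.0]]
ft_force: [-3.1, -4.1, 10.9]
opening: 0.0187
```

```bash
python3 st.py
```

```text
t 17.6 tcp [0.6182 0.1503 0.1876] yaw 50.71 z [ 0.0016 -0.0032 -1.    ] q [ 0.138  0.327 -0.076  1.167 -0.003  2.395] F [-3.1 -4.1 10.9] M [-1.15  1.03  0.33] op 0.0187
eff6 0.079
```

play_rows:
  steps:
    - [0, 0, 0, 0, 0, 2, 1]
    - [0, 0, 0, 0, 0, 2, 1]

```text
time_s: 17.8
tcp_pos: [0.6181, 0.1502, 0.1876]
ee_rot: [[0.686, 0.728, 0.001], [0.728, -0.686, -0.003], [-0.002, 0.003, -1.0]]
ft_force: [-4.1, -4.0, 10.5]
opening: 0.0184
```

```bash
python3 st.py
```

```text
t 17.8 tcp [0.6181 0.1502 0.1876] yaw 46.72 z [ 0.0014 -0.0034 -1.    ] q [ 0.138  0.327 -0.076  1.167 -0.004  2.465] F [-4.1 -4.  10.5] M [-1.17  1.03  0.65] op 0.0184
eff6 0.285
```

play_rows:
  steps:
    - [0, 0, 0, 0, 0, 2, 1]
    - [0, 0, 0, 0, 0, 2, 1]

```text
time_s: 18.0
tcp_pos: [0.618, 0.1502, 0.1876]
ee_rot: [[0.734, 0.679, 0.001], [0.679, -0.734, -0.004], [-0.002, 0.004, -1.0]]
ft_force: [-3.4, -3.0, 10.6]
opening: 0.0185
```

```bash
python3 st.py
```

```text
t 18.0 tcp [0.618  0.1502 0.1876] yaw 42.78 z [ 0.0012 -0.0037 -1.    ] q [ 0.139  0.327 -0.076  1.167 -0.004  2.533] F [-3.4 -3.  10.6] M [-1.1   0.96 -0.17] op 0.0185
eff6 0.001
```

```bash
python3 st.py; python3 gy.py; python3 yaw.py | tail -1; python3 w.py scene7.npz 0.619 0.150 0.08 0.18 0.11 | head -8; python3 st.py
```

```text
t 18.0 tcp [0.618  0.1502 0.1876] yaw 42.78 z [ 0.0012 -0.0037 -1.    ] q [ 0.139  0.327 -0.076  1.167 -0.004  2.533] F [-3.4 -3.  10.6] M [-1.1   0.96 -0.17] op 0.0185
eff6 0.001
235
-1 6 [-0.0484  0.0109 -0.0081] -0.052 -0.045
1 229 [ 0.043   0.0054 -0.0155] 0.022 0.062
scene7.npz 42.60367932246843 [('low', 1, 13, np.float64(41.5), 'res', np.float64(2.5)), ('low', -1, 13, np.float64(41.2), 'res', np.float64(0.9)), ('up', 1, 13, np.float64(42.7), 'res', np.float64(0.1)), ('up', -1, 8, np.float64(40.4), 'res', np.float64(0.8))]
0.08 50 fit [0.6178 0.1502] rms 0.0016 yrange 0.1319 0.1697 xmax 0.639
0.086 26 fit [0.6173 0.1506] rms 0.001 yrange 0.1335 0.1682 xmax 0.6363
0.092 36 fit [0.6176 0.1507] rms 0.0009 yrange 0.1331 0.1674 xmax 0.6371
0.098 28 fit [0.6177 0.1506] rms 0.001 yrange 0.1326 0.167 xmax 0.6377
0.104 39 fit [0.6174 0.1506] rms 0.0017 yrange 0.1338 0.1686 xmax 0.6387
0.11 101 fit [0.6236 0.1493] rms 0.0072 yrange 0.1336 0.168 xmax 0.6358
0.116 26 fit [0.6204 0.1499] rms 0.0028 yrange 0.1393 0.1594 xmax 0.6297
0.122 14 fit [0.6181 0.1496] rms 0.0013 yrange 0.1448 0.1557 xmax 0.6258
t 18.05 tcp [0.6181 0.1502 0.1876] yaw 42.6 z [ 0.0014 -0.0034 -1.    ] q [ 0.138  0.327 -0.076  1.167 -0.004  2.536] F [-4.2 -3.  11.3] M [-1.18  1.02 -0.12] op 0.0184
eff6 -0.161
```

View pics/s7.png

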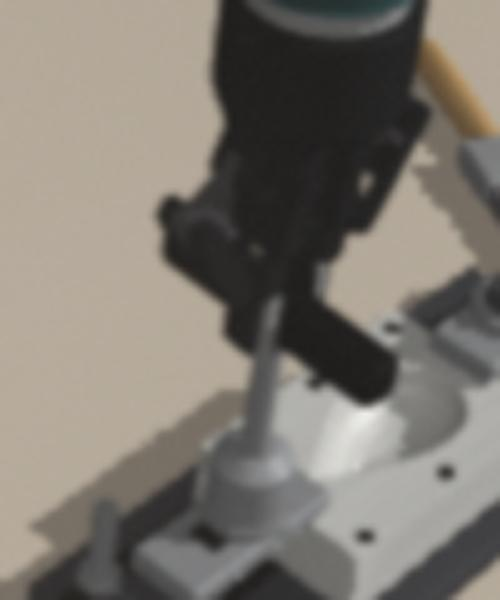

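All the readings fit one story. The bolt hit its stop at about yaw 64–69, further turning forced the socket over the flats with a jammed feel, and at 46→43 it snapped past the corners (Mz +0.65 → −0.17). The bolt may now be a few degrees off its stop. I'll lift off, turn back, re-mesh, and tighten only until the torque first climbs.

play_rows:
  steps:
    - [0, 0, -0.6, 0, 0, 0, 1]
    - [0, 0, -0.6, 0, 0, 0, 1]
    - [0, 0, -0.8, 0, 0, 0, 1]
    - [0, 0, 0, 0, 0, 0, 1]
    - [0, 0, 0, 0, 0, -8, 1]
    - [0, 0, 0, 0, 0, -8, 1]
    - [0, 0, 0, 0, 0, -8, 1]
    - [0, 0, 0, 0, 0, -8, 1]
    - [0, 0, 0, 0, 0, -8, 1]
    - [0, 0, 0, 0, 0, 0, 1]
    - [0, 0, 0, 0, 0, 0, 1]

```text
time_s: 19.15
tcp_pos: [0.6176, 0.1518, 0.2046]
ee_rot: [[0.129, 0.992, -0.001], [0.992, -0.129, 0.001], [0.001, -0.001, -1.0]]
ft_force: [-0.6, 0.3, -3.5]
opening: 0.0187
```

```bash
python3 st.py; python3 gy.py; python3 yaw.py | tail -1; python3 w.py scene7.npz 0.619 0.150 0.086 0.18 0.12;python3 -c "
from h import *
im,d=snapshot('top'); crop(im,190,120,270,180,8,'pics/t8.png')"
```

```text
t 19.15 tcp [0.6176 0.1518 0.2046] yaw 82.61 z [-1.1e-03  7.0e-04 -1.0e+00] q [ 1.390e-01  3.170e-01 -5.300e-02  1.202e+00  1.000e-03  1.839e+00] F [-0.6  0.3 -3.5] M [ 0.04 -0.02 -0.06] op 0.0187
eff6 -0.029
74
-1 30 [-0.0399  0.0103 -0.0042] -0.055 -0.023
1 44 [ 0.0432  0.0097 -0.0041] 0.023 0.061
scene7.npz 82.62864971085465 [('up', 1, 13, np.float64(83.9), 'res', np.float64(0.3)), ('up', -1, 13, np.float64(83.1), 'res', np.float64(0.4))]
0.086 18 fit [0.6125 0.1537] rms 0.001 yrange 0.138 0.155 xmax 0.631
0.092 5 fit [0.6173 0.1547] rms 0.0006 yrange 0.1377 0.1647 xmax 0.6353
0.098 25 fit [0.6193 0.1544] rms 0.0013 yrange 0.1367 0.1708 xmax 0.6412
0.104 33 fit [0.6191 0.1537] rms 0.001 yrange 0.1362 0.1701 xmax 0.6379
0.11 31 fit [0.6198 0.1538] rms 0.0008 yrange 0.1357 0.1694 xmax 0.6392
0.116 33 fit [0.6196 0.1538] rms 0.0011 yrange 0.1368 0.1712 xmax 0.6388
0.122 66 fit [0.6299 0.1526] rms 0.0085 yrange 0.1363 0.1709 xmax 0.6386
0.128 94 fit [0.624  0.1521] rms 0.0059 yrange 0.138 0.1678 xmax 0.6396
0.134 10 fit [0.6194 0.1532] rms 0.0018 yrange 0.1479 0.1561 xmax 0.6297
0.14 16 fit [0.619  0.1532] rms 0.001 yrange 0.1473 0.1579 xmax 0.627
0.146 12 fit [0.6183 0.1534] rms 0.001 yrange 0.147 0.1597 xmax 0.6266
0.152 14 fit [0.6195 0.1529] rms 0.0009 yrange 0.1464 0.1588 xmax 0.6271
0.158 12 fit [0.6185 0.1534] rms 0.0012 yrange 0.1474 0.1576 xmax 0.6266
0.164 13 fit [0.6188 0.1528] rms 0.001 yrange 0.1467 0.1596 xmax 0.6275
0.17 15 fit [0.6191 0.1528] rms 0.0014 yrange 0.1465 0.159 xmax 0.6278
0.176 16 fit [0.6186 0.1529] rms 0.0012 yrange 0.1474 0.1579 xmax 0.628
```

View pics/s7.png

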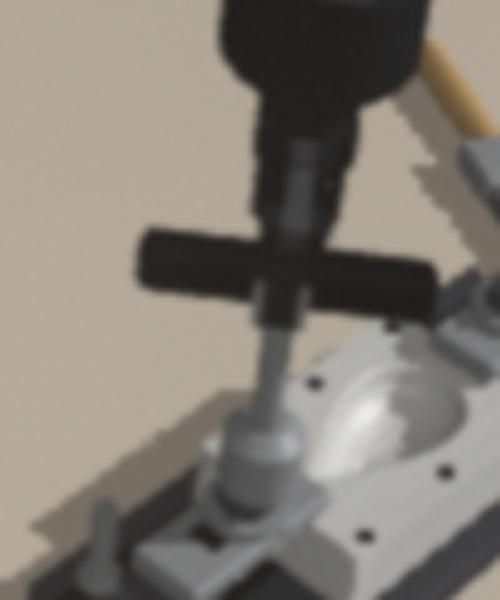

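View pics/t8.png

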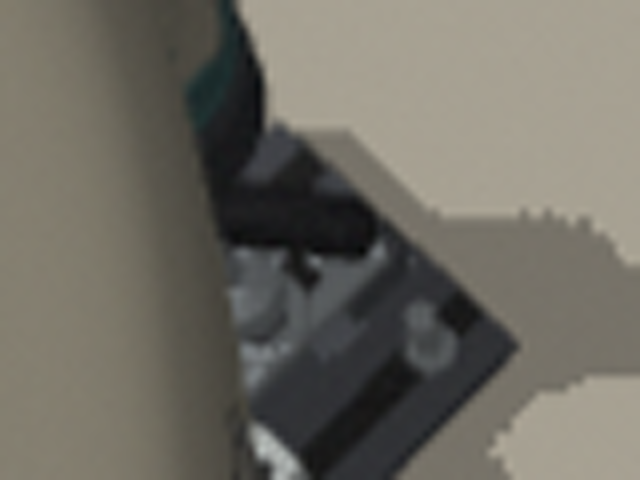

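The wrench is clear of the head. In the scene view its axis is at (0.619, 0.1535) against a seated (0.617, 0.1507), so it needs shifting about (−2, −3) mm before I lower it.

play_rows:
  steps:
    - [-0.3, -0.16, 0, 0, 0, 0, 1]
    - [0, 0, 0.4, 0, 0, 0, 1]
    - [0, 0, 0.3, 0, 0, 0, 1]
    - [0, 0, 0, 0, 0, 0, 1]
    - [0, 0, 0, 0, 0, 0, 1]

```text
time_s: 19.75
tcp_pos: [0.6159, 0.1487, 0.1978]
ee_rot: [[0.126, 0.992, -0.001], [0.992, -0.126, -0.0], [-0.0, -0.001, -1.0]]
ft_force: [0.4, -0.7, -3.5]
opening: 0.0184
```

```bash
python3 st.py
```

```text
t 19.75 tcp [0.6159 0.1487 0.1978] yaw 82.74 z [-5.e-04 -0.e+00 -1.e+00] q [ 0.135  0.317 -0.068  1.187  0.     1.832] F [ 0.4 -0.7 -3.5] M [0.   0.02 0.03] op 0.0184
eff6 0.001
```

play_rows:
  steps:
    - [0, 0, 0.2, 0, 0, 0, 1]
    - [0, 0, 0.2, 0, 0, 0, 1]
    - [0, 0, 0, 0, 0, 0, 1]
    - [0, 0, 0, 0, 0, 0, 1]

```text
time_s: 20.15
tcp_pos: [0.6158, 0.1487, 0.1938]
ee_rot: [[0.126, 0.992, -0.001], [0.992, -0.126, -0.0], [-0.0, -0.001, -1.0]]
ft_force: [0.2, 0.2, -4.9]
opening: 0.0183
```

```bash
python3 st.py
```

```text
t 20.15 tcp [0.6158 0.1487 0.1938] yaw 82.75 z [-6.e-04 -1.e-04 -1.e+00] q [ 0.135  0.319 -0.073  1.179 -0.     1.832] F [ 0.2  0.2 -4.9] M [-0.05  0.13  0.05] op 0.0183
eff6 -0.002
```

play_rows:
  steps:
    - [0, 0, 0.2, 0, 0, 0, 1]
    - [0, 0, 0.2, 0, 0, 0, 1]
    - [0, 0, 0.1, 0, 0, 0, 1]
    - [0, 0, 0, 0, 0, 0, 1]
    - [0, 0, 0, 0, 0, 0, 1]

```text
time_s: 20.65
tcp_pos: [0.6158, 0.1487, 0.1889]
ee_rot: [[0.126, 0.992, -0.001], [0.992, -0.126, -0.0], [-0.0, -0.001, -1.0]]
ft_force: [-1.1, 0.2, -4.1]
opening: 0.0183
```

```bash
python3 st.py
```

```text
t 20.65 tcp [0.6158 0.1487 0.1889] yaw 82.76 z [-6.e-04 -1.e-04 -1.e+00] q [ 0.135  0.323 -0.079  1.17  -0.     1.832] F [-1.1  0.2 -4.1] M [-0.07  0.23  0.01] op 0.0183
eff6 -0.004
```

play_rows:
  steps:
    - [0, 0, 0.15, 0, 0, 0, 1]
    - [0, 0, 0.2, 0, 0, 0, 1]
    - [0, 0, 0, 0, 0, 0, 1]
    - [0, 0, 0, 0, 0, 0, 1]

```text
time_s: 21.05
tcp_pos: [0.6163, 0.1489, 0.1882]
ee_rot: [[0.126, 0.992, 0.002], [0.992, -0.126, 0.0], [0.0, 0.001, -1.0]]
ft_force: [-4.9, -0.1, 6.9]
opening: 0.0186
```

```bash
python3 st.py; python3 gy.py; python3 w.py scene7.npz 0.619 0.150 0.08 0.18 0.108
```

```text
t 21.05 tcp [0.6163 0.1489 0.1882] yaw 82.76 z [ 1.5e-03  3.0e-04 -1.0e+00] q [ 0.135  0.322 -0.081  1.166  0.     1.832] F [-4.9 -0.1  6.9] M [-0.23  1.36 -0.01] op 0.0186
eff6 -0.024
405
-1 187 [-0.0386  0.0073 -0.0145] -0.056 -0.022
1 218 [ 0.041   0.0072 -0.0149] 0.022 0.061
0.08 41 fit [0.6183 0.1507] rms 0.0015 yrange 0.1321 0.1744 xmax 0.6379
0.086 33 fit [0.6176 0.1505] rms 0.0008 yrange 0.1335 0.1686 xmax 0.6371
0.092 31 fit [0.6175 0.1508] rms 0.0011 yrange 0.1332 0.1672 xmax 0.6371
0.098 31 fit [0.6176 0.1502] rms 0.0011 yrange 0.1325 0.1668 xmax 0.6375
0.104 35 fit [0.6175 0.1506] rms 0.0012 yrange 0.1339 0.1687 xmax 0.6366
0.11 105 fit [0.6248 0.1498] rms 0.0073 yrange 0.1333 0.1674 xmax 0.637
0.116 28 fit [0.621  0.1497] rms 0.0032 yrange 0.1377 0.161 xmax 0.6327
0.122 12 fit [0.6186 0.1501] rms 0.0012 yrange 0.1451 0.1557 xmax 0.6263
0.128 15 fit [0.6178 0.1505] rms 0.001 yrange 0.1443 0.155 xmax 0.6249
0.134 11 fit [0.6177 0.1498] rms 0.0005 yrange 0.1436 0.1566 xmax 0.6244
0.14 14 fit [0.617  0.1502] rms 0.0013 yrange 0.1433 0.1557 xmax 0.6251
0.146 15 fit [0.6176 0.1498] rms 0.001 yrange 0.1444 0.1551 xmax 0.6259
0.152 9 fit [0.617  0.1498] rms 0.001 yrange 0.1443 0.1547 xmax 0.6244
0.158 15 fit [0.6177 0.1497] rms 0.0008 yrange 0.1432 0.1563 xmax 0.6252
0.164 13 fit [0.6172 0.1499] rms 0.0007 yrange 0.1432 0.1555 xmax 0.6243
0.17 6 fit [0.6182 0.1495] rms 0.001 yrange 0.1464 0.1543 xmax 0.6256
```

play_rows:
  steps:
    - [0, -0.06, 0.1, 0, 0, 0, 1]
    - [0, 0, 0, 0, 0, 0, 1]
    - [0, 0, 0, 0, 0, 0, 1]

```text
time_s: 21.4
tcp_pos: [0.6161, 0.149, 0.1882]
ee_rot: [[0.126, 0.992, 0.003], [0.992, -0.126, 0.0], [0.001, 0.003, -1.0]]
ft_force: [-4.9, -0.6, 10.3]
opening: 0.0183
```

```bash
python3 st.py
```

```text
t 21.4 tcp [0.6161 0.149  0.1882] yaw 82.76 z [ 2.9e-03  3.0e-04 -1.0e+00] q [ 0.135  0.321 -0.082  1.164 -0.     1.833] F [-4.9 -0.6 10.3] M [-0.29  1.51 -0.03] op 0.0183
eff6 -0.023
```

play_rows:
  steps:
    - [0, 0, 0, 0, 0, 2, 1]
    - [0, 0, 0, 0, 0, 2, 1]

```text
time_s: 21.6
tcp_pos: [0.6162, 0.1487, 0.1881]
ee_rot: [[0.196, 0.981, 0.003], [0.981, -0.196, -0.001], [0.0, 0.003, -1.0]]
ft_force: [-4.2, -1.2, 10.6]
opening: 0.0188
```

```bash
python3 st.py
```

```text
t 21.6 tcp [0.6162 0.1487 0.1881] yaw 78.7 z [ 2.9e-03 -6.0e-04 -1.0e+00] q [ 1.350e-01  3.210e-01 -8.200e-02  1.164e+00 -1.000e-03  1.903e+00] F [-4.2 -1.2 10.6] M [-0.45  1.54  0.18] op 0.0188
eff6 -0.052
```

play_rows:
  steps:
    - [0, 0, 0, 0, 0, 2, 1]
    - [0, 0, 0, 0, 0, 2, 1]

```text
time_s: 21.8
tcp_pos: [0.6158, 0.1489, 0.1881]
ee_rot: [[0.264, 0.965, 0.002], [0.965, -0.264, 0.0], [0.001, 0.002, -1.0]]
ft_force: [-5.2, -0.6, 10.9]
opening: 0.0187
```

```bash
python3 st.py
```

```text
t 21.8 tcp [0.6158 0.1489 0.1881] yaw 74.72 z [ 0.0023  0.     -1.    ] q [ 0.135  0.321 -0.083  1.165 -0.     1.973] F [-5.2 -0.6 10.9] M [-0.34  1.65  0.23] op 0.0187
eff6 -0.023
```

play_rows:
  steps:
    - [0, 0, 0, 0, 0, 2, 1]

```text
time_s: 21.9
tcp_pos: [0.6157, 0.149, 0.1881]
ee_rot: [[0.297, 0.955, 0.002], [0.955, -0.297, 0.0], [0.001, 0.002, -1.0]]
ft_force: [-4.4, -0.7, 10.4]
opening: 0.0186
```

```bash
python3 st.py
```

```text
t 21.9 tcp [0.6157 0.149  0.1881] yaw 72.72 z [ 2.1e-03  3.0e-04 -1.0e+00] q [ 0.135  0.321 -0.083  1.165  0.     2.008] F [-4.4 -0.7 10.4] M [-0.27  1.75  0.17] op 0.0186
eff6 -0.021
```

play_rows:
  steps:
    - [0, 0, 0, 0, 0, 2, 1]

```text
time_s: 22.0
tcp_pos: [0.6156, 0.1491, 0.1881]
ee_rot: [[0.33, 0.944, 0.002], [0.944, -0.33, 0.001], [0.001, 0.001, -1.0]]
ft_force: [-5.9, -0.6, 11.9]
opening: 0.0184
```

```bash
python3 st.py
```

```text
t 22.0 tcp [0.6156 0.1491 0.1881] yaw 70.73 z [ 1.7e-03  6.0e-04 -1.0e+00] q [ 0.135  0.321 -0.083  1.165  0.     2.043] F [-5.9 -0.6 11.9] M [-0.19  1.88  0.27] op 0.0184
eff6 0.011
```

play_rows:
  steps:
    - [0, 0, 0, 0, 0, 2, 1]

```text
time_s: 22.1
tcp_pos: [0.6155, 0.1492, 0.1881]
ee_rot: [[0.362, 0.932, 0.002], [0.932, -0.362, 0.001], [0.001, 0.001, -1.0]]
ft_force: [-5.7, 0.1, 11.3]
opening: 0.0183
```

```bash
python3 st.py
```

```text
t 22.1 tcp [0.6155 0.1492 0.1881] yaw 68.75 z [ 1.7e-03  8.0e-04 -1.0e+00] q [ 1.360e-01  3.210e-01 -8.300e-02  1.165e+00  1.000e-03  2.077e+00] F [-5.7  0.1 11.3] M [-0.08  1.9   0.28] op 0.0183
eff6 0.082
```

play_rows:
  steps:
    - [0, 0, 0, 0, 0, 2, 1]

```text
time_s: 22.2
tcp_pos: [0.6155, 0.1493, 0.1881]
ee_rot: [[0.395, 0.919, 0.002], [0.919, -0.395, 0.001], [0.001, 0.001, -1.0]]
ft_force: [-5.1, -0.7, 11.3]
opening: 0.0183
```

```bash
python3 st.py
```

```text
t 22.2 tcp [0.6155 0.1493 0.1881] yaw 66.75 z [ 1.6e-03  8.0e-04 -1.0e+00] q [ 1.360e-01  3.210e-01 -8.300e-02  1.165e+00  1.000e-03  2.112e+00] F [-5.1 -0.7 11.3] M [-0.1   1.87  0.26] op 0.0183
eff6 0.076
```

play_rows:
  steps:
    - [0, 0, 0, 0, 0, 2, 1]

```text
time_s: 22.3
tcp_pos: [0.6154, 0.1493, 0.1881]
ee_rot: [[0.426, 0.905, 0.001], [0.905, -0.426, 0.001], [0.002, 0.001, -1.0]]
ft_force: [-5.4, -0.3, 11.1]
opening: 0.0185
```

```bash
python3 st.py
```

```text
t 22.3 tcp [0.6154 0.1493 0.1881] yaw 64.77 z [ 0.0015  0.001  -1.    ] q [ 1.360e-01  3.210e-01 -8.300e-02  1.165e+00  1.000e-03  2.147e+00] F [-5.4 -0.3 11.1] M [-0.1   1.91  0.47] op 0.0185
eff6 0.213
```

play_rows:
  steps:
    - [0, 0, 0, 0, 0, 1.5, 1]
    - [0, 0, 0, 0, 0, 0, 1]

```text
time_s: 22.5
tcp_pos: [0.6154, 0.1494, 0.1881]
ee_rot: [[0.449, 0.894, 0.001], [0.894, -0.449, 0.001], [0.002, 0.001, -1.0]]
ft_force: [-6.8, 0.6, 10.5]
opening: 0.0184
```

```bash
python3 st.py
```

```text
t 22.5 tcp [0.6154 0.1494 0.1881] yaw 63.34 z [ 0.0014  0.0011 -1.    ] q [ 1.360e-01  3.210e-01 -8.300e-02  1.165e+00  1.000e-03  2.172e+00] F [-6.8  0.6 10.5] M [-0.03  1.9   0.36] op 0.0184
eff6 0.443
```

play_rows:
  steps:
    - [0, 0, 0, 0, 0, 1, 1]
    - [0, 0, 0, 0, 0, 0, 1]
    - [0, 0, 0, 0, 0, 0, 1]

```text
time_s: 22.8
tcp_pos: [0.6154, 0.1495, 0.1881]
ee_rot: [[0.463, 0.886, 0.002], [0.886, -0.463, 0.001], [0.002, 0.001, -1.0]]
ft_force: [-5.7, -1.0, 10.9]
opening: 0.0182
```

```bash
python3 st.py; python3 gy.py; python3 yaw.py|tail -1; python3 w.py scene7.npz 0.619 0.150 0.08 0.18 0.108
```

```text
t 22.8 tcp [0.6154 0.1495 0.1881] yaw 62.39 z [ 0.0015  0.0012 -1.    ] q [ 1.360e-01  3.210e-01 -8.300e-02  1.165e+00  1.000e-03  2.188e+00] F [-5.7 -1.  10.9] M [-0.03  1.88  0.49] op 0.0182
eff6 0.521
358
-1 126 [-0.0406  0.0082 -0.0136] -0.054 -0.023
1 232 [ 0.0424  0.0066 -0.015 ] 0.022 0.062
scene7.npz 62.38678336439308 [('low', 1, 13, np.float64(64.6), 'res', np.float64(0.6)), ('low', -1, 13, np.float64(62.3), 'res', np.float64(0.5)), ('up', 1, 13, np.float64(66.3), 'res', np.float64(0.9)), ('up', -1, 13, np.float64(116.3), 'res', np.float64(7.0))]
0.08 45 fit [0.618  0.1508] rms 0.0013 yrange 0.1319 0.1698 xmax 0.639
0.086 33 fit [0.6173 0.151 ] rms 0.0008 yrange 0.1335 0.1662 xmax 0.6367
0.092 30 fit [0.6173 0.1504] rms 0.0011 yrange 0.133 0.1679 xmax 0.6371
0.098 34 fit [0.6172 0.1502] rms 0.0011 yrange 0.1324 0.1671 xmax 0.637
0.104 44 fit [0.6169 0.1506] rms 0.0014 yrange 0.1323 0.1685 xmax 0.637
0.11 106 fit [0.6233 0.1497] rms 0.0069 yrange 0.1338 0.1662 xmax 0.636
0.116 20 fit [0.6186 0.1499] rms 0.003 yrange 0.1397 0.161 xmax 0.6302
0.122 13 fit [0.6168 0.1499] rms 0.0009 yrange 0.1449 0.1557 xmax 0.6236
0.128 13 fit [0.6167 0.1509] rms 0.0009 yrange 0.1447 0.1551 xmax 0.6254
0.134 13 fit [0.6168 0.1501] rms 0.0009 yrange 0.1437 0.1566 xmax 0.623
0.14 10 fit [0.617  0.1502] rms 0.0013 yrange 0.1452 0.1556 xmax 0.6249
0.146 14 fit [0.6173 0.1495] rms 0.0008 yrange 0.1447 0.1554 xmax 0.6247
0.152 13 fit [0.6164 0.1502] rms 0.0008 yrange 0.1441 0.1546 xmax 0.6234
0.158 15 fit [0.6174 0.1497] rms 0.0008 yrange 0.1434 0.1563 xmax 0.6248
0.164 12 fit [0.6169 0.1507] rms 0.0009 yrange 0.145 0.1555 xmax 0.6246
0.17 7 fit [0.6164 0.1494] rms 0.0006 yrange 0.1445 0.1549 xmax 0.6235
```

View pics/s7.png

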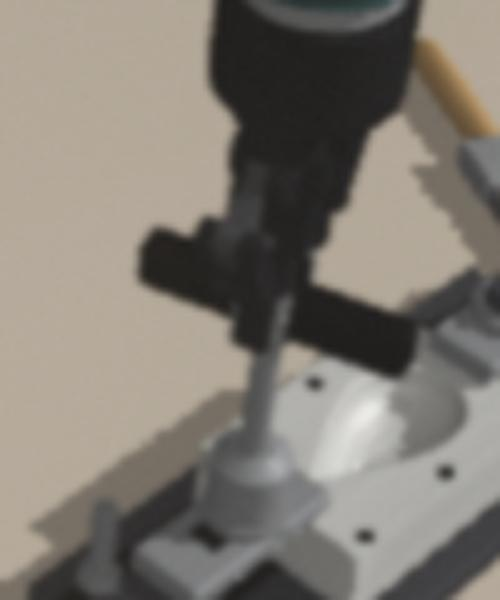

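The torque climbs at the same angle as the first time (~65°) and reaches about 0.5 N m. The grip lags the tool by about 2°, and the wrench is upright and seated. I'll add a small final turn, well short of where it forced past before, and hold.

play_rows:
  steps:
    - [0, 0, 0.02, 0, 0, 1.5, 1]
    - [0, 0, 0, 0, 0, 0, 1]
    - [0, 0, 0, 0, 0, 0, 1]
    - [0, 0, 0, 0, 0, 0, 1]
    - [0, 0, 0, 0, 0, 0, 1]
    - [0, 0, 0, 0, 0, 0, 1]

```text
time_s: 23.45
tcp_pos: [0.6154, 0.1495, 0.1881]
ee_rot: [[0.487, 0.874, 0.002], [0.874, -0.487, 0.001], [0.002, 0.001, -1.0]]
ft_force: [-5.9, 0.7, 11.2]
opening: 0.0186
```

```bash
python3 st.py; python3 gy.py; python3 yaw.py|tail -1; python3 -c "
from h import *
im,d=snapshot('scene'); cv2.imwrite('pics/final.png',im); im,d=snapshot('top'); cv2.imwrite('pics/finalt.png',im)"; python3 st.py
```

```text
t 23.45 tcp [0.6154 0.1495 0.1881] yaw 60.88 z [ 0.0016  0.0013 -1.    ] q [ 1.360e-01  3.210e-01 -8.300e-02  1.165e+00  1.000e-03  2.215e+00] F [-5.9  0.7 11.2] M [-0.01  2.01  0.52] op 0.0186
eff6 0.488
352
-1 118 [-0.0407  0.0083 -0.0136] -0.054 -0.023
1 234 [ 0.0422  0.0065 -0.0149] 0.022 0.062
scene7.npz 60.88388513937885 [('low', 1, 13, np.float64(62.8), 'res', np.float64(0.4)), ('low', -1, 13, np.float64(60.6), 'res', np.float64(0.6)), ('up', 1, 13, np.float64(61.7), 'res', np.float64(0.7)), ('up', -1, 13, np.float64(108.6), 'res', np.float64(6.0))]
t 23.6 tcp [0.6154 0.1495 0.1881] yaw 60.88 z [ 0.0016  0.0013 -1.    ] q [ 1.360e-01  3.210e-01 -8.300e-02  1.165e+00  1.000e-03  2.215e+00] F [-5.8  1.1 12.2] M [-0.09  2.    0.46] op 0.0182
eff6 0.488
```

View pics/final.png

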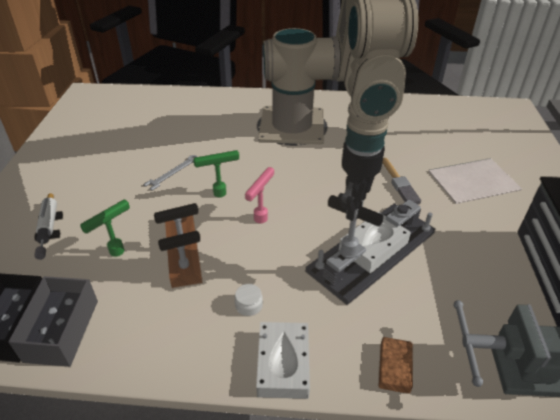

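Everything else on the bench is where it was; the plate, stand, decoys, tin, brush and spanner are all unchanged in view. But the torque levels off at about 0.5 N m, so I want to be sure the bolt really is at its stop. There's time to lift off, swing the arm aside and look at the hexagon from above.

play_rows:
  steps:
    - [0, 0, -0.6, 0, 0, 0, 1]
    - [0, 0, -0.8, 0, 0, 0, 1]
    - [0, 0, -1.2, 0, 0, 0, 1]
    - [0, 0, -1.4, 0, 0, 0, 1]
    - [1.8, -1.0, 0, 0, 0, 0, 1]
    - [3.0, -1.7, 0, 0, 0, 0, 1]
    - [3.0, -1.7, 0, 0, 0, 0, 1]
    - [0, 0, 0, 0, 0, 0, 1]

```text
time_s: 24.4
tcp_pos: [0.6163, 0.2425, 0.2272]
ee_rot: [[0.485, 0.874, 0.004], [0.874, -0.485, 0.004], [0.005, 0.002, -1.0]]
ft_force: [0.0, -0.8, -3.8]
opening: 0.0184
```

```bash
python3 st.py; python3 -c "
from h import *
im,d=snapshot('top'); np.savez('top9.npz',im=im,d=d); a=cv2.resize(im[142:175,205:238],None,fx=12,fy=12,interpolation=cv2.INTER_CUBIC)
b=cv2.resize(np.load('top0.npz')['im'][142:175,205:238],None,fx=12,fy=12,interpolation=cv2.INTER_CUBIC)
cv2.imwrite('pics/hex9.png',np.hstack([b,a]))
im,d=snapshot('scene'); np.savez('scene9.npz',im=im,d=d)
a=cv2.resize(im[235:265,333:365],None,fx=12,fy=12,interpolation=cv2.INTER_CUBIC)
b=cv2.resize(np.load('scene0.npz')['im'][235:265,333:365],None,fx=12,fy=12,interpolation=cv2.INTER_CUBIC)
cv2.imwrite('pics/hexs9.png',np.hstack([b,a]))
"
```

```text
t 24.4 tcp [0.6163 0.2425 0.2272] yaw 60.97 z [ 0.0045  0.0036 -1.    ] q [2.760e-01 3.460e-01 3.600e-02 1.255e+00 2.000e-03 2.354e+00] F [ 0.  -0.8 -3.8] M [-0.06  0.04  0.04] op 0.0184
eff6 0.146
```

View pics/hex9.png

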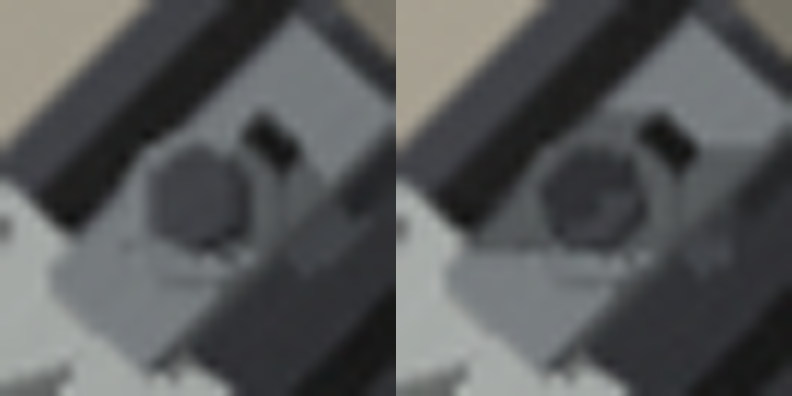

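View pics/hexs9.png

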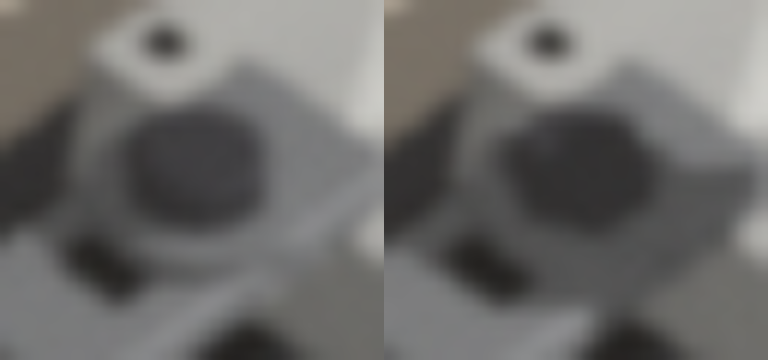

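```bash
cat > hexang.py <<'E'
from h import *
import sys
def ana(n,f,c,zc=.081):
    g=cv2.cvtColor(np.load(f)['im'],cv2.COLOR_BGR2GRAY).astype(np.float32)
    best=[]
    cx,cy=c
    for dx in(-.001,0,.001):
      for dy in(-.001,0,.001):
        ang=np.radians(np.arange(0,360,5)); rs=np.arange(.006,.0185,.00025); R=[]
        for a in ang:
            P=np.c_[cx+dx+rs*np.cos(a),cy+dy+rs*np.sin(a),np.full(len(rs),zc)]
            p=proj(n,P).astype(np.float32); v=cv2.remap(g,p[:,0][None],p[:,1][None],cv2.INTER_CUBIC)[0]
            i=np.argmax(np.gradient(cv2.GaussianBlur(v[None],(9,1),0)[0])); R.append(rs[i])
        R=np.array(R); F6=np.sum(R*np.exp(-6j*ang))/len(R); F1=np.sum(R*np.exp(-1j*ang))/len(R)
        best.append((abs(F1),np.degrees(-np.angle(F6)/6)%60,abs(F6)*1e3,R.mean(),dx,dy))
    best.sort(); 
    for b in best[:3]: print(n,f,"yaw mod60",round(b[1],1),"amp mm",round(b[2],2),"meanR",round(b[3]*1e3,1),"F1",round(b[0]*1e3,2),b[4:])
ana("top","top0.npz",(.6185,.151)); ana("top","top9.npz",(.6185,.151))
ana("scene","scene0.npz",(.6165,.1512)); ana("scene","scene9.npz",(.6165,.1512))
# other bolt as control
ana("top","top0.npz",(.4785,.2848)); ana("top","top9.npz",(.4785,.2848))
E
python3 hexang.py
python3 -c "
import numpy as np,cv2
for f in('top0','top9'):
    g=cv2.cvtColor(np.load(f+'.npz')['im'],cv2.COLOR_BGR2GRAY); print(g[151:166,213:231])
"
```

```text
top top0.npz yaw mod60 2.7 amp mm 0.2 meanR 13.4 F1 0.15 (-0.001, 0.001)
top top0.npz yaw mod60 4.9 amp mm 0.21 meanR 13.3 F1 0.37 (0, 0.001)
top top0.npz yaw mod60 5.1 amp mm 0.16 meanR 13.4 F1 0.4 (-0.001, 0)
top top9.npz yaw mod60 22.0 amp mm 0.21 meanR 13.3 F1 0.14 (-0.001, 0.001)
top top9.npz yaw mod60 21.3 amp mm 0.19 meanR 13.3 F1 0.39 (0, 0.001)
top top9.npz yaw mod60 22.7 amp mm 0.16 meanR 13.3 F1 0.59 (-0.001, 0)
scene scene0.npz yaw mod60 7.6 amp mm 0.15 meanR 14.9 F1 0.03 (-0.001, 0)
scene scene0.npz yaw mod60 0.8 amp mm 0.18 meanR 14.9 F1 0.45 (0, 0)
scene scene0.npz yaw mod60 4.5 amp mm 0.15 meanR 15.0 F1 0.48 (-0.001, 0.001)
scene scene9.npz yaw mod60 15.3 amp mm 0.18 meanR 15.1 F1 0.06 (-0.001, 0)
scene scene9.npz yaw mod60 14.7 amp mm 0.17 meanR 14.9 F1 0.42 (-0.001, 0.001)
scene scene9.npz yaw mod60 11.2 amp mm 0.12 meanR 14.9 F1 0.43 (0, 0)
[[ 65  51  35  31  31  30  31  41  82 111 119 121 121  84  90 119 121 121]
 [ 51  37  31  30  32  33  43  80 110 120 118 121  84  44  47  88 120 121]
 [ 37  31  31  31  30  64 102 112 110 119 118 114  56  30  23  47  77 120]
 [ 
[... 2027 characters left out ...]
eback (most recent call last):
  File "hexang.py", line 21, in <module>
    ana("top","top0.npz",(.4785,.2848)); ana("top","top9.npz",(.4785,.2848))
    ~~~^^^^^^^^^^^^^^^^^^^^^^^^^^^^^^^^
  File "hexang.py", line 12, in ana
    p=proj(n,P).astype(np.float32); v=cv2.remap(g,p[:,0][None],p[:,1][None],cv2.INTER_CUBIC)[0]
      ~~~~^^^^^
  File "h.py", line 13, in proj
    k,d,T=K(name); Ti=np.linalg.inv(T); return cv2.projectPoints(np.array(P,float).reshape(-1,3),cv2.Rodrigues(Ti[:3,:3])[0],Ti[:3,3],k,d)[0].reshape(-1,2)
          ~^^^^^^
  File "h.py", line 4, in K
    c=get_calibration(name); f=210/np.tan(np.radians(c["vertical_fov"])/2)
ValueError: time passes only in moves, steps and waits
```

Measured 6-fold phase of the hexagon: about 4° mod 60 at the start and 22° (top) / 14° (scene) now. The predicted tight position (plate axis −43.7° − 60°) is 16° mod 60, so the bolt is at or very near its stop and the wrench had over-run it by about 8°. I'll go back on, squared to the tight hexagon (yaw ≈ 76), and turn gently only to the stop.

```bash
python3 - <<'E'
s=open('h.py').read()
s=s.replace("""def K(name):
    c=get_calibration(name);""","""_C={}
def K(name):
    if name not in _C: _C[name]=get_calibration(name)
    c=_C[name];""")
open('h.py','w').write(s)
E
python3 st.py; python3 w.py scene9.npz 0.618 0.244 0.11 0.21 0.148
```

```text
t 24.5 tcp [0.6161 0.2392 0.2265] yaw 60.83 z [ 3.3e-03  1.0e-04 -1.0e+00] q [ 2.730e-01  3.460e-01  3.400e-02  1.256e+00 -1.000e-03  2.353e+00] F [-0.3 -0.5 -3.7] M [-0.04  0.03  0.02] op 0.0185
eff6 0.01
0.116 6 fit [0.6191 0.2428] rms 0.0005 yrange 0.2257 0.2496 xmax 0.6368
0.122 40 fit [0.6193 0.2427] rms 0.001 yrange 0.2246 0.2577 xmax 0.6386
0.128 33 fit [0.6187 0.2424] rms 0.0009 yrange 0.2242 0.2574 xmax 0.6379
0.134 39 fit [0.6191 0.2423] rms 0.0011 yrange 0.224 0.258 xmax 0.6404
0.14 37 fit [0.6188 0.2426] rms 0.0011 yrange 0.225 0.2565 xmax 0.6371
0.146 80 fit [0.6176 0.2427] rms 0.0027 yrange 0.2234 0.2598 xmax 0.638
0.152 74 fit [0.6232 0.2413] rms 0.005 yrange 0.228 0.2565 xmax 0.6378
0.158 13 fit [0.6191 0.2416] rms 0.0008 yrange 0.2361 0.2463 xmax 0.6264
0.164 14 fit [0.619  0.2417] rms 0.0011 yrange 0.2353 0.2482 xmax 0.6262
0.17 14 fit [0.6188 0.242 ] rms 0.0008 yrange 0.2366 0.247 xmax 0.6271
0.176 19 fit [0.6182 0.2416] rms 0.001 yrange 0.2354 0.248 xmax 0.6254
0.182 11 fit [0.6176 0.2422] rms 0.0012 yrange 0.2366 0.2465 xmax 0.6257
0.188 18 fit [0.6182 0.2419] rms 0.0013 yrange 0.2356 0.248 xmax 0.6276
0.194 11 fit [0.6181 0.2412] rms 0.0013 yrange 0.2361 0.2473 xmax 0.6273
0.2 17 fit [0.6184 0.2416] rms 0.0008 yrange 0.235 0.2474 xmax 0.6261
0.206 16 fit [0.6177 0.2426] rms 0.0008 yrange 0.2362 0.2462 xmax 0.6259
```

play_rows:
  steps:
    - [0, 0, 0, 0, 0, -7.5, 1]
    - [0, 0, 0, 0, 0, -7.5, 1]
    - [0, 0, 0, 0, 0, 0, 1]
    - [-3, 0.75, 0, 0, 0, 0, 1]
    - [-3, 0.75, 0, 0, 0, 0, 1]
    - [-2, 0.5, 0.5, 0, 0, 0, 1]
    - [-0.97, 0.2, 1, 0, 0, 0, 1]
    - [0, 0, 0.5, 0, 0, 0, 1]
    - [0, 0, 0, 0, 0, 0, 1]
    - [0, 0, 0, 0, 0, 0, 1]
    - [0, 0, 0, 0, 0, 0, 1]

```text
time_s: 25.6
tcp_pos: [0.6146, 0.147, 0.2047]
ee_rot: [[0.245, 0.969, 0.001], [0.969, -0.245, 0.0], [0.0, 0.0, -1.0]]
ft_force: [-1.0, -0.6, -3.3]
opening: 0.0185
```

```bash
python3 st.py; python3 gy.py; python3 w.py scene7.npz 0.618 0.150 0.092 0.18 0.128
```

```text
t 25.6 tcp [0.6146 0.147  0.2047] yaw 75.81 z [ 6.e-04  3.e-04 -1.e+00] q [ 0.132  0.309 -0.063  1.198  0.     1.951] F [-1.  -0.6 -3.3] M [-0.   -0.03  0.06] op 0.0185
eff6 0.004
75
-1 33 [-0.0382  0.0102 -0.0045] -0.055 -0.023
1 42 [ 0.0428  0.0098 -0.0044] 0.022 0.061
0.092 4 fit [0.6149 0.1513] rms 0.0004 yrange 0.1416 0.1561 xmax 0.6331
0.098 25 fit [0.6168 0.1486] rms 0.0009 yrange 0.1322 0.1648 xmax 0.6371
0.104 32 fit [0.6169 0.1488] rms 0.0012 yrange 0.1317 0.1661 xmax 0.6366
0.11 33 fit [0.6169 0.1485] rms 0.0011 yrange 0.1313 0.1654 xmax 0.637
0.116 34 fit [0.6167 0.1482] rms 0.0011 yrange 0.1308 0.1648 xmax 0.6367
0.122 61 fit [0.616  0.1489] rms 0.0018 yrange 0.1305 0.1668 xmax 0.6358
0.128 96 fit [0.6219 0.1478] rms 0.0059 yrange 0.1339 0.1642 xmax 0.6374
0.134 14 fit [0.6169 0.1484] rms 0.002 yrange 0.142 0.1544 xmax 0.6305
0.14 11 fit [0.6164 0.1482] rms 0.0011 yrange 0.1431 0.1536 xmax 0.6248
0.146 12 fit [0.6164 0.1484] rms 0.0012 yrange 0.1426 0.153 xmax 0.6236
0.152 15 fit [0.6166 0.1485] rms 0.0008 yrange 0.1421 0.1525 xmax 0.6232
0.158 12 fit [0.6162 0.1478] rms 0.0008 yrange 0.1413 0.1542 xmax 0.6239
0.164 14 fit [0.616  0.1479] rms 0.0012 yrange 0.1426 0.1529 xmax 0.6242
0.17 11 fit [0.6155 0.1475] rms 0.0003 yrange 0.142 0.1527 xmax 0.6221
0.176 14 fit [0.6158 0.1477] rms 0.0013 yrange 0.1415 0.154 xmax 0.625
```

play_rows:
  steps:
    - [0.22, 0.02, 0, 0, 0, 0, 1]
    - [0, 0, 0.4, 0, 0, 0, 1]
    - [0, 0, 0.3, 0, 0, 0, 1]
    - [0, 0, 0.2, 0, 0, 0, 1]
    - [0, 0, 0.15, 0, 0, 0, 1]
    - [0, 0, 0, 0, 0, 0, 1]
    - [0, 0, 0, 0, 0, 0, 1]

```text
time_s: 26.35
tcp_pos: [0.6151, 0.148, 0.1939]
ee_rot: [[0.246, 0.969, -0.0], [0.969, -0.246, 0.0], [0.0, -0.0, -1.0]]
ft_force: [-0.1, -0.3, -3.6]
opening: 0.0185
```

```bash
python3 st.py
```

```text
t 26.35 tcp [0.6151 0.148  0.1939] yaw 75.75 z [-1.e-04  1.e-04 -1.e+00] q [ 0.134  0.317 -0.075  1.178  0.     1.954] F [-0.1 -0.3 -3.6] M [0.02 0.06 0.05] op 0.0185
eff6 0.001
```

play_rows:
  steps:
    - [0, 0, 0.2, 0, 0, 0, 1]
    - [0, 0, 0.2, 0, 0, 0, 1]
    - [0, 0, 0.1, 0, 0, 0, 1]
    - [0, 0, 0, 0, 0, 0, 1]
    - [0, 0, 0, 0, 0, 0, 1]

```text
time_s: 26.85
tcp_pos: [0.6151, 0.1481, 0.1888]
ee_rot: [[0.246, 0.969, -0.0], [0.969, -0.246, 0.0], [-0.0, -0.0, -1.0]]
ft_force: [-0.2, -0.5, -3.7]
opening: 0.0185
```

```bash
python3 st.py
```

```text
t 26.85 tcp [0.6151 0.1481 0.1888] yaw 75.75 z [-1.e-04  0.e+00 -1.e+00] q [ 0.134  0.321 -0.082  1.168  0.     1.954] F [-0.2 -0.5 -3.7] M [ 0.02  0.06 -0.  ] op 0.0185
eff6 0.001
```

It dropped home cleanly at yaw 75.75 with no side force, which confirms the hexagon is near 76 (≡16°). Next I'll press and turn gently to the stop.

play_rows:
  steps:
    - [0, 0, 0.15, 0, 0, 0, 1]
    - [0, 0, 0.17, 0, 0, 0, 1]
    - [0, 0, 0, 0, 0, 0, 1]
    - [0, 0, 0, 0, 0, 0, 1]

```text
time_s: 27.25
tcp_pos: [0.6157, 0.1483, 0.1882]
ee_rot: [[0.246, 0.969, 0.002], [0.969, -0.246, 0.0], [0.001, 0.002, -1.0]]
ft_force: [-1.8, 0.3, 6.1]
opening: 0.0185
```

```bash
python3 st.py
```

```text
t 27.25 tcp [0.6157 0.1483 0.1882] yaw 75.76 z [ 2.2e-03  5.0e-04 -1.0e+00] q [ 0.134  0.321 -0.083  1.165  0.     1.954] F [-1.8  0.3  6.1] M [-0.02  0.91 -0.04] op 0.0185
eff6 -0.016
```

play_rows:
  steps:
    - [0, 0, 0, 0, 0, 2, 1]
    - [0, 0, 0, 0, 0, 2, 1]

```text
time_s: 27.45
tcp_pos: [0.6155, 0.1485, 0.1882]
ee_rot: [[0.314, 0.95, 0.002], [0.95, -0.314, 0.001], [0.001, 0.001, -1.0]]
ft_force: [-2.5, 0.7, 7.0]
opening: 0.0185
```

```bash
python3 st.py
```

```text
t 27.45 tcp [0.6155 0.1485 0.1882] yaw 71.72 z [ 1.7e-03  9.0e-04 -1.0e+00] q [ 1.340e-01  3.210e-01 -8.300e-02  1.165e+00  1.000e-03  2.024e+00] F [-2.5  0.7  7. ] M [0.09 1.05 0.16] op 0.0185
eff6 -0.075
```

play_rows:
  steps:
    - [0, 0, 0, 0, 0, 2, 1]

```text
time_s: 27.55
tcp_pos: [0.6153, 0.1486, 0.1882]
ee_rot: [[0.347, 0.938, 0.001], [0.938, -0.347, 0.001], [0.002, 0.001, -1.0]]
ft_force: [-3.3, 1.3, 7.2]
opening: 0.0185
```

```bash
python3 st.py
```

```text
t 27.55 tcp [0.6153 0.1486 0.1882] yaw 69.72 z [ 0.0014  0.0012 -1.    ] q [ 1.340e-01  3.210e-01 -8.300e-02  1.165e+00  1.000e-03  2.059e+00] F [-3.3  1.3  7.2] M [0.21 1.16 0.12] op 0.0185
eff6 -0.067
```

play_rows:
  steps:
    - [0, 0, 0, 0, 0, 2, 1]

```text
time_s: 27.65
tcp_pos: [0.6152, 0.1488, 0.1882]
ee_rot: [[0.379, 0.925, 0.001], [0.925, -0.379, 0.002], [0.002, 0.0, -1.0]]
ft_force: [-3.1, 1.3, 7.7]
opening: 0.0186
```

```bash
python3 st.py
```

```text
t 27.65 tcp [0.6152 0.1488 0.1882] yaw 67.73 z [ 0.0011  0.0016 -1.    ] q [ 1.350e-01  3.210e-01 -8.300e-02  1.166e+00  1.000e-03  2.094e+00] F [-3.1  1.3  7.7] M [0.2  1.19 0.2 ] op 0.0186
eff6 -0.053
```

play_rows:
  steps:
    - [0, 0, 0, 0, 0, 2, 1]

```text
time_s: 27.75
tcp_pos: [0.6151, 0.1488, 0.1882]
ee_rot: [[0.411, 0.912, 0.001], [0.912, -0.411, 0.002], [0.002, 0.0, -1.0]]
ft_force: [-4.3, 1.4, 7.5]
opening: 0.0187
```

```bash
python3 st.py
```

```text
t 27.75 tcp [0.6151 0.1488 0.1882] yaw 65.75 z [ 0.0011  0.0018 -1.    ] q [ 1.350e-01  3.210e-01 -8.300e-02  1.166e+00  2.000e-03  2.129e+00] F [-4.3  1.4  7.5] M [0.23 1.22 0.33] op 0.0187
eff6 0.089
```

play_rows:
  steps:
    - [0, 0, 0.06, 0, 0, 1.5, 1]
    - [0, 0, 0, 0, 0, 1.5, 1]
    - [0, 0, 0, 0, 0, 0, 1]
    - [0, 0, 0, 0, 0, 0, 1]
    - [0, 0, 0, 0, 0, 0, 1]

```text
time_s: 28.25
tcp_pos: [0.6151, 0.149, 0.1882]
ee_rot: [[0.456, 0.89, 0.001], [0.89, -0.456, 0.002], [0.002, 0.0, -1.0]]
ft_force: [-3.9, 0.5, 8.8]
opening: 0.0183
```

```bash
python3 st.py; python3 gy.py; python3 yaw.py | tail -1; python3 w.py scene7.npz 0.618 0.150 0.08 0.18 0.108
```

```text
t 28.25 tcp [0.6151 0.149  0.1882] yaw 62.87 z [ 0.0014  0.002  -1.    ] q [ 1.350e-01  3.200e-01 -8.400e-02  1.165e+00  2.000e-03  2.179e+00] F [-3.9  0.5  8.8] M [0.28 1.46 0.41] op 0.0183
eff6 0.423
362
-1 131 [-0.0405  0.0083 -0.0137] -0.055 -0.023
1 231 [ 0.0422  0.0063 -0.015 ] 0.022 0.061
scene7.npz 62.87535473630572 [('low', 1, 13, np.float64(65.7), 'res', np.float64(0.3)), ('low', -1, 13, np.float64(63.2), 'res', np.float64(0.4)), ('up', 1, 13, np.float64(65.1), 'res', np.float64(0.6)), ('up', -1, 13, np.float64(119.9), 'res', np.float64(6.7))]
0.08 49 fit [0.6181 0.1502] rms 0.0015 yrange 0.1319 0.1694 xmax 0.6379
0.086 33 fit [0.6174 0.1503] rms 0.001 yrange 0.1337 0.1658 xmax 0.6377
0.092 31 fit [0.6174 0.1504] rms 0.0012 yrange 0.1329 0.168 xmax 0.6376
0.098 34 fit [0.617  0.1499] rms 0.0013 yrange 0.1325 0.1666 xmax 0.6363
0.104 36 fit [0.6168 0.1508] rms 0.0013 yrange 0.1339 0.1658 xmax 0.6367
0.11 106 fit [0.6242 0.1494] rms 0.0071 yrange 0.1336 0.166 xmax 0.6369
0.116 27 fit [0.6186 0.1499] rms 0.0025 yrange 0.1375 0.1591 xmax 0.6272
0.122 13 fit [0.6169 0.1501] rms 0.0011 yrange 0.145 0.1556 xmax 0.6241
0.128 9 fit [0.6171 0.1499] rms 0.0006 yrange 0.1444 0.1553 xmax 0.6244
0.134 17 fit [0.617  0.1501] rms 0.001 yrange 0.1437 0.1544 xmax 0.625
0.14 10 fit [0.6172 0.1498] rms 0.0013 yrange 0.1434 0.1561 xmax 0.6261
0.146 10 fit [0.617 0.15 ] rms 0.0007 yrange 0.1445 0.1554 xmax 0.6236
0.152 14 fit [0.6172 0.1501] rms 0.001 yrange 0.144 0.1545 xmax 0.6245
0.158 15 fit [0.6175 0.1498] rms 0.0011 yrange 0.1434 0.156 xmax 0.6253
0.164 13 fit [0.6165 0.1492] rms 0.0008 yrange 0.1429 0.1555 xmax 0.624
0.17 6 fit [0.6167 0.15  ] rms 0.0006 yrange 0.1443 0.1544 xmax 0.6235
```

View pics/s7.png

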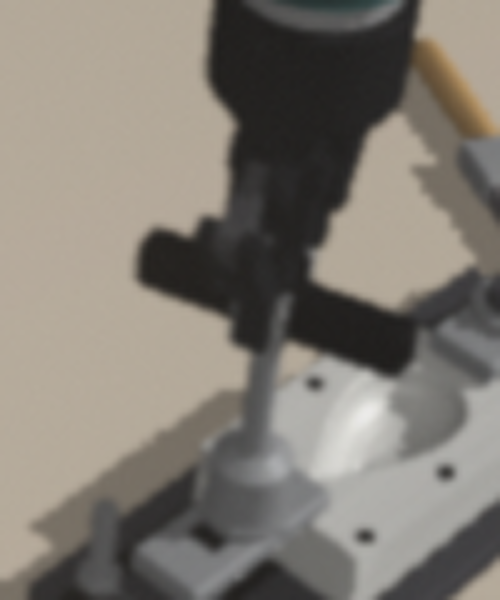

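play_rows:
  steps:
    - [0, 0, 0.03, 0, 0, 1, 1]
    - [0, 0, 0, 0, 0, 0, 1]
    - [0, 0, 0, 0, 0, 0, 1]
    - [0, 0, 0, 0, 0, 0, 1]

```text
time_s: 28.7
tcp_pos: [0.6152, 0.1491, 0.1882]
ee_rot: [[0.471, 0.882, 0.002], [0.882, -0.471, 0.002], [0.003, 0.0, -1.0]]
ft_force: [-3.7, 1.2, 10.9]
opening: 0.0183
```

```bash
python3 st.py; python3 -c "
from plant import *
print(hand_in())"
```

```text
t 28.7 tcp [0.6152 0.1491 0.1882] yaw 61.9 z [ 0.0016  0.0021 -1.    ] q [ 1.350e-01  3.200e-01 -8.400e-02  1.165e+00  2.000e-03  2.196e+00] F [-3.7  1.2 10.9] M [0.2  1.56 0.54] op 0.0183
eff6 0.532
the job is handed in; nothing more can be done
None
```

I lifted the largest wrench out of the stand, seated it on the loose bolt, tightened clockwise until the torque rose at the stop, and handed in at 28.7 s. There was no direct reading of the bolt angle, so "tight" is my conclusion from torque and pictures.

**What went wrong:** on the first tightening I turned well past the point where the torque first rose, about 81° in all, and the socket forced past the bolt's corners. I lifted off and re-seated. That pass again gave a torque rise at the same angle but levelled off near 0.5 N m, so I lifted off a second time and swung the arm aside to look at the head. I then seated it again and tightened gently.

**Last checks at hand-in:**
- **Seating:** the wrench dropped home with no side force at 75.8° and is upright within about 1°. The camera put its axis within about 0.5 mm of its first seating on the bolt.
- **Press and grip:** about 14 N on the washer, counting the wrench's own weight. The wrench is still gripped, though it has slid about 4 mm along its grip.
- **Torque:** it rose at 65–66° on every tightening pass and stood at about 0.5 N m at the end.
- **Surroundings:** the scene picture at 23.6 s showed nothing else moved. I took no full view after that.

**Where the checks disagreed:** the two cameras put the head at 22° and 14° after the second tightening, against the 16° I expect when tight. That 16° assumes the bolt's zero lies along the plate. The torque also rose gradually rather than as a sharp hard stop.

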